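# Clear the clamp stage and mount the square chamber

### The job

A used, empty culture flask has been left lying in the open clamp of the black-topped specimen stage: carry it level to the steel tray and leave it lying flat on the free, paper-lined side beside the other flask. Then take the square one of the three metal chambers, set it down flat between the stage's open jaws with its sides square to them and its window centred over the stage's light hole, let go, and slide the movable jaw up by its post until the chamber is clamped snugly against the fixed jaw. Leave everything else where it is.

Things in the scene. Friction and masses are not known exactly. Their poses are not given: they have to be found in the camera images.
- stage: Fixed clamp stage, white base, black top 40 mm above bench (x -150 to +65, y -65 to +65 mm). Origin: at bench level under the light hole (25 mm glass disc, metal rim). x axis = clamping direction, from movable to fixed jaw. Fixed jaw: aluminium block, 46 mm along y (centred), 24 mm high above the top, face at x = +20 mm, 28 mm thick.
- jaw (a joint): Slide of the movable jaw along stage x, m: 0 = fully open, grows towards the fixed jaw; starts at 0 to 0.010. Aluminium block, 46 mm along y, 24 mm high above the stage top, 45 mm thick; face at stage x = -86 mm + value, so the gap is 106 mm - value and a 40 mm part is clamped at 0.066. About 2 N of friction; stays where left.
- jaw_post (a point): Centre of the top of the upright steel post of the movable jaw: 14 mm diameter, standing 36 mm above the jaw block (post top 60 mm above the stage top, block top 24 mm), 30 mm behind the jaw's face. It moves with the jaw.
- flask: The used culture flask to be cleared: clear plastic, lying flat on the stage between the jaws, roughly along the stage's y axis. Body 62 (x) x 42 (y) x 24 (z) mm, neck and blue cap (23 mm diameter) at its +x end out to x = +62 mm. Origin: centre of the underside of the body box; z up. 60 g.
- tray: Steel tray fixed to the bench, left or right of the stage: 150 (x) x 200 (y) mm outside, floor 3 mm thick, rim 3 mm wide and 12 mm high. Origin: centre of the underside. Half of it (the +y or the -y half) holds the other flask; the other half has a paper liner and is free.
- flask_b: The other flask, of the same shape and size and axes as the first, lying in one half of the tray, about 50 mm from the tray's middle along y and parallel to the tray's x axis within 0.1 rad. Leave alone.
- square: The square metal chamber to be mounted: aluminium, 40 x 40 x 32 mm high, round glass window in the middle of its top. Origin: centre of the underside; x and y axes square to its sides, z up. 90 g. Stands on the rubber mat at any yaw.
- round: Round metal chamber, 42 mm diameter, 32 mm high, otherwise alike, on the mat. Origin: centre of the underside. Leave alone.
- hex: Hexagonal metal chamber, 40 mm across flats, 32 mm high, otherwise alike, on the mat. Origin: centre of the underside. Leave alone.
- mat: Rubber mat fixed to the bench on the other side of the stage from the tray, 160 (x) x 240 (y) x 4 mm. The three chambers and the jar stand on it. Origin: centre of the underside.
- jar: Small jar on the mat among the chambers, 34 mm diameter, 50 mm high. Origin: centre of the underside. Leave alone.
- bottle: Bottle on the bench beyond the stage, to one side, 52 mm diameter, 125 mm high. Origin: centre of the underside. Leave alone.
- beaker: Glass beaker on the bench beyond the stage, to the other side, 60 mm diameter, 75 mm high. Origin: centre of the underside. Leave alone.
- brush: Soft dusting brush lying on the bench just beyond the stage, 150 mm long along its x. Leave alone.
Not all that is in view belongs to the job. Of the things shaped like the tray, the steel one is meant.

How it is judged:
On the way, in this order (a step that is already met when the one before it is completed fails the run):
1. the used flask lies flat in the tray, released (z of flask in the frame of tray between 0 and 0.008 m and x of flask in the frame of tray between -0.075 and 0.075 m and y of flask in the frame of tray between -0.1 and 0.1 m and angle between flask's own z axis and vertical below 0.1 rad and linear speed of flask below 0.02 m/s and contact force between flask and the fingers below 0.05 N), for 0.2 s.
2. the square chamber stands flat between the still open jaws, sides square to them (within 0.1 rad) and near the light hole, released (x of square in the frame of stage between -0.035 and 0.006 m and y of square in the frame of stage between -0.01 and 0.01 m and z of square in the frame of stage between 0.037 and 0.043 m and angle between square's own z axis and vertical below 0.06 rad and (angle between the x axis of square and the x axis of stage, either way round below 0.1 rad or angle between the y axis of square and the x axis of stage, either way round below 0.1 rad) and contact force between square and the fingers below 0.05 N and value of joint jaw below 0.055 m), for 0.2 s.
At the end, for the whole second after the job is handed in: Used flask flat on the tray floor (tilt under 0.1 rad); square chamber flat on the stage, square to the jaws within 0.06 rad, within 4 mm of the light hole along the clamping direction and 10 mm across; movable jaw over 0.0635 (within 2.5 mm of the chamber); both released, at rest (all of step 1 and x of square in the frame of stage between -0.004 and 0.004 m and y of square in the frame of stage between -0.01 and 0.01 m and z of square in the frame of stage between 0.037 and 0.043 m and angle between square's own z axis and vertical below 0.06 rad and (angle between the x axis of square and the x axis of stage, either way round below 0.06 rad or angle between the y axis of square and the x axis of stage, either way round below 0.06 rad) and value of joint jaw above 0.0635 m and linear speed of square below 0.02 m/s and contact force between square and the fingers below 0.05 N); the robot touches nothing.
It fails at once if the used flask is tilted more than 0.45 rad (angle between flask's own z axis and vertical above 0.45 rad).
It fails at once if the other flask, another chamber, the jar, bottle, beaker or brush is moved by more than 25 mm (distance of any of flask_b, round, hex, jar, bottle, beaker, brush from where it was at the start of the episode above 0.025 m).
It also fails if it takes over 70 s, if anything falls off the work surface, if the arm or the gripper's body presses on something with over 40 N, if the wrist force passes 120 N, or if a joint passes its speed limit or range.

### The arm

A 7-joint arm with a two-finger parallel gripper is mounted at the origin on the work surface. World frame = base frame: x ahead of the robot, y to its left, z up, the work surface at z = 0. Lengths are in m, angles in rad, forces in N, time in s.
With the tool pointing down it reaches from about 0.4 to 0.85 m from the base axis. Payload 10.4 kg.
Tool frame: the origin (TCP) lies at the very end of the fingers, on their centre line; the grasp point (between the pads) lies 19 mm behind it; y points along the fingers, x is the direction in which the jaws open and shut, and the axes are right-handed (so a half turn about y gives the same grasp; the last joint's range is limited). The gripper opens to 87 mm and grips with 3 to 60 N. Pads are 19 mm wide; open, the fingers measure 117 mm over their backs; the gripper's body (75 mm by 190 mm) begins 51 mm behind the grasp point.
Start: joints at [1.266, 0.332, -0.065, 1.46, 0.022, 1.35, -0.088], TCP at [0.174, -0.6, 0.223] pointing down, gripper open.
Joint ranges: [-2.6, 2.6], [-0.5, 2.12], [-1.47, 1.34], [0.16, 2.42], [-1.27, 4.41], [0.06, 2.06], [-2.6, 2.6]. Speed limits (rad/s): [2.22, 2.22, 2.79, 2.79, 3.14, 3.14, 3.14].

### API

Orientations are given as a unit quaternion [x, y, z, w].
In Python, from bench import readout, vision, r gives the robot as it stands.
- The arm moves only by the tool arm_command, never from a script. Its argument "targets" is a list that holds one entry, the list of rows, each a list of 6 numbers: the shift along the tool's x, y, z in m, then the turn, a rotation vector about the tool's x, y, z in degrees. A call has 1 to 12 rows; each row shifts and turns the commanded pose from where the row before left it, along the tool's axes as they then stand; what a row does not reach is not made up. A row lasts 1/12 s, in which the tool goes at most 41.7 mm and 7.16 degrees, less where a joint would pass 70% of its speed; a pose out of reach is approached as far as the arm can. A call is refused whole if a number of a shift passes 0.0417 or a number of a turn 7.16, either way. A call with a gripper value outside its range is refused whole. "hand" is the opening, from 0 (shut) to 1 (fully open), set as the call begins (left out, the last holds). The fingers move at their own pace and stop on an object; "grip_force" is the grip in N (left out, the last holds). Time passes only in rows, so rows that do not move let the fingers close. It gives the time, the measured TCP pose, the force and the opening at its end, in the units of the state.
- readout.read_state(): the state, without advancing time (a new reading comes with each control period).
- vision.camera(name): name is "side" or "top"; returns a dict with "pixels" (400x640x3 uint8, blue, green, red), "fovy" (degrees; the focal length in pixels is half the picture's height over the tangent of half this angle, whatever the lens; pixels are square), "cx", "cy" (the principal point, pixels), "R" (3x3) and "t" (3): a world point X has camera coordinates R X + t. Camera axes: x right, y down, z forward; pixel columns grow to the right and rows downward; lengths in m; the calibration is good to about 2 mm. A picture is of the moment at which its call begins. There is no depth.
- r.close_job(): hands the job in, once; it reports no verdict.
The state is a dict: "time": time; "joint_positions": joint angles; "joint_vel": joint speeds; "joint_torque": joint torques, N m; "ee_pos": TCP position; "eef_rot": TCP orientation; "ft_force": force on the tool from outside, world axes, zero at the start; "torque": the same for the moment, N m; "width": finger opening in m.
Only numpy, scipy, OpenCV 4.12 (cv2) and the standard library are available. Lean on these libraries where they do the work, as an engineer would, in place of code of your own. Each camera call takes 0.05 s, during which the arm holds its last target.

## Working session

There is one attempt and no reset: what is moved stays moved. The work goes in short steps, Python scripts to look and compute and a tool call to move; the robot and the scene stay as the last step left them, time stands still between calls to the robot, and variables do not carry over. Pictures are saved under pics/ and viewed, and the job is handed in when it is done.

Besides the shell and the picture viewer there is one more tool, called after "Call:" in YAML: its name, and indented under it one key for each argument. arm_command: Moves the arm, as the interface text tells. Its arguments: {"type":"object","properties":{"targets":{"type":"array","items":{"type":"array","items":{"type":"array","items":{"type":"number"}}}},"hand":{"type":"number"},"grip_force":{"type":"number"}},"required":["targets"]}

```bash
ls; mkdir -p pics
python3 - <<'E'
from bench import readout, vision, r
import cv2,numpy as np
print(readout.read_state())
for n in("side","top"):
    c=vision.camera(n); cv2.imwrite(f"pics/{n}0.png",c["pixels"])
    np.savez(f"pics/{n}0.npz",**c)
    print(n,c["fovy"],c["cx"],c["cy"],c["R"],c["t"])
E
```

```text
pics
{'time': 0.0, 'joint_positions': array([ 1.26638651,  0.33286956, -0.06470962,  1.46098477,  0.0216131 ,
        1.34987802, -0.08853943]), 'joint_vel': array([-0.00057437, -0.00067423,  0.00128811,  0.00043231,  0.00075966,
       -0.00024872, -0.00091813]), 'joint_torque': array([ 9.29881111e-06, -6.23253679e+01,  2.46242451e-02, -3.89898491e+01,
       -6.12919056e-02,  3.97297984e-02,  1.58205298e-04]), 'ee_pos': array([ 0.17369262, -0.59996292,  0.22173466]), 'eef_rot': array([-0.56497861,  0.42525045, -0.42440267,  0.56554716]), 'ft_force': array([ 0.31716198, -0.25460555, -0.53235243]), 'torque': array([ 0.00218822, -0.02198277,  0.04441568]), 'width': 0.08713104547867194}
side 55.80806672160206 318.6642279690296 197.69556878394357 [[ 0.99555462 -0.09204921  0.01994851]
 [-0.04395796 -0.6414154  -0.7659334 ]
 [ 0.08329884  0.76165164 -0.64261036]] [-0.52102783  0.09314962  0.97081619]
top 47.13522310936112 317.50974974354074 199.04184252868558 [[-0.00429103 -0.99967962 -0.02494467]
 [-0.9821908   0.00889897 -0.18767536]
 [ 0.18783721  0.0236951  -0.98191432]] [0.0275422  0.53896376 1.34018395]
```

View pics/side0.png

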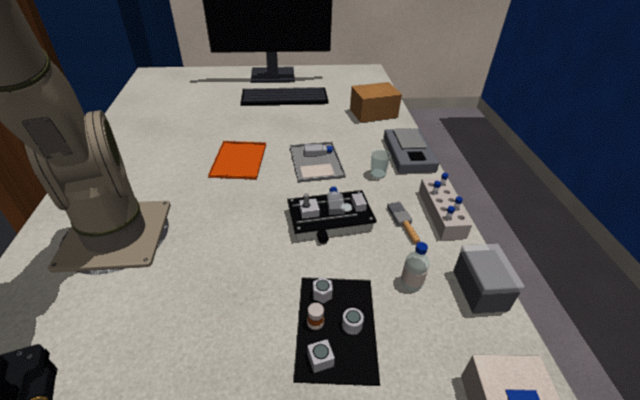

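View pics/top0.png

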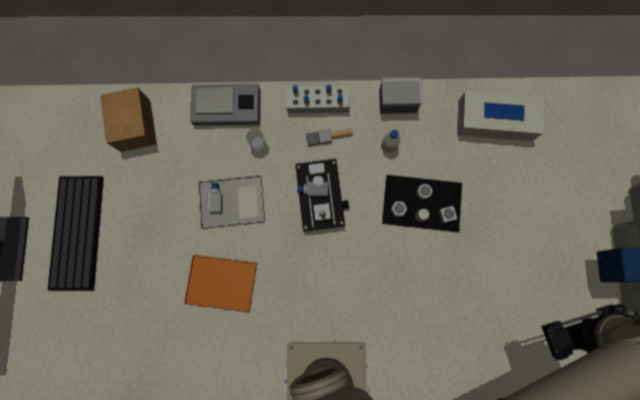

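The side view shows the stage at about (330,213), the tray at (317,161) and the mat at (337,330). In the top view they are at (320,195), (231,202) and (423,203). The orange tray is a decoy. Next I'll zoom in.

```bash
cat > h.py <<'E'
import numpy as np,cv2
from scipy.optimize import least_squares
from scipy.spatial.transform import Rotation as Ro
def load(f):
    d=np.load(f); return {k:d[k] for k in d.files}
def snap(n,tag):
    from bench import vision
    c=vision.camera(n); cv2.imwrite(f"pics/{tag}.png",c["pixels"]); np.savez(f"pics/{tag}.npz",**c); return c
def foc(c): return 200/np.tan(np.radians(float(c["fovy"]))/2)
def proj(c,X):
    X=np.atleast_2d(X)@c["R"].T+c["t"]; f=foc(c)
    return np.c_[f*X[:,0]/X[:,2]+c["cx"], f*X[:,1]/X[:,2]+c["cy"]]
def ray(c,uv):
    f=foc(c); d=np.array([(uv[0]-c["cx"])/f,(uv[1]-c["cy"])/f,1.]); d=c["R"].T@d
    return -c["R"].T@c["t"],d
def atz(c,uv,z):
    o,d=ray(c,uv); return o+d*(z-o[2])/d[2]
def tri(cs,uvs):
    A=[];b=[]
    for c,uv in zip(cs,uvs):
        o,d=ray(c,uv); d/=np.linalg.norm(d); P=np.eye(3)-np.outer(d,d); A.append(P);b.append(P@o)
    A=np.vstack(A);b=np.hstack(b); x=np.linalg.lstsq(A,b,rcond=None)[0]
    return x,np.linalg.norm(A@x-b)
def crop(c,x0,y0,w,h,s,out):
    im=cv2.resize(c["pixels"][y0:y0+h,x0:x0+w],None,fx=s,fy=s,interpolation=cv2.INTER_CUBIC)
    for u in range((x0//10+1)*10,x0+w,10):
        cv2.line(im,((u-x0)*s,0),((u-x0)*s,6),(0,255,255),1); cv2.putText(im,str(u),((u-x0)*s-10,16),0,.35,(0,0,255),1)
    for v in range((y0//10+1)*10,y0+h,10):
        cv2.line(im,(0,(v-y0)*s),(6,(v-y0)*s),(0,255,255),1); cv2.putText(im,str(v),(8,(v-y0)*s+4),0,.35,(0,0,255),1)
    cv2.imwrite(out,im)
E
python3 - <<'E'
from h import *
s=load("pics/side0.npz");t=load("pics/top0.npz")
crop(t,285,150,70,90,6,"pics/t_stage.png")
crop(s,280,175,105,75,7,"pics/s_stage.png")
crop(t,190,165,90,70,8,"pics/t_tray.png")
crop(s,280,130,75,60,9,"pics/s_tray.png")
crop(t,375,165,95,75,8,"pics/t_mat.png")
crop(s,285,270,110,80+35,5,"pics/s_mat.png")
E
```

```text
(no output)
```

View pics/t_stage.png

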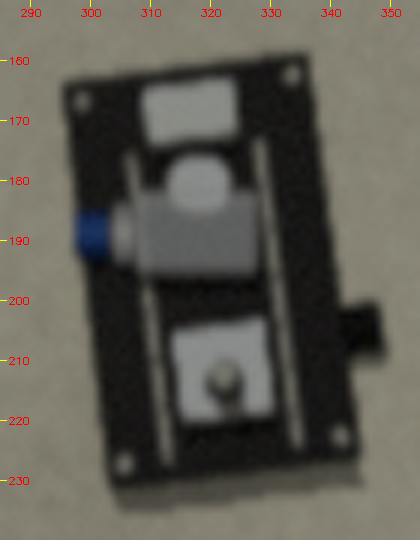

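View pics/s_stage.png

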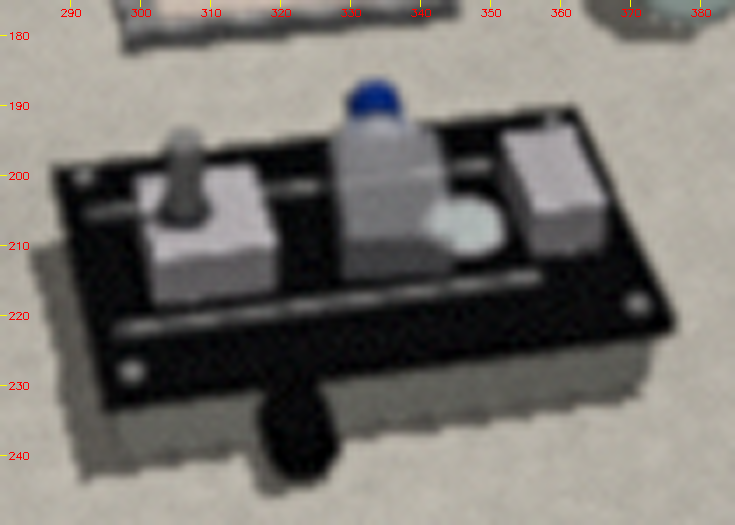

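View pics/t_tray.png

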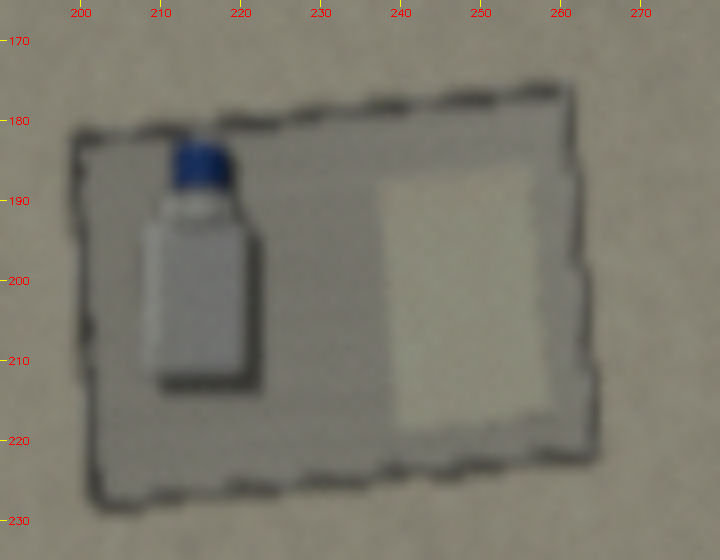

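View pics/s_tray.png

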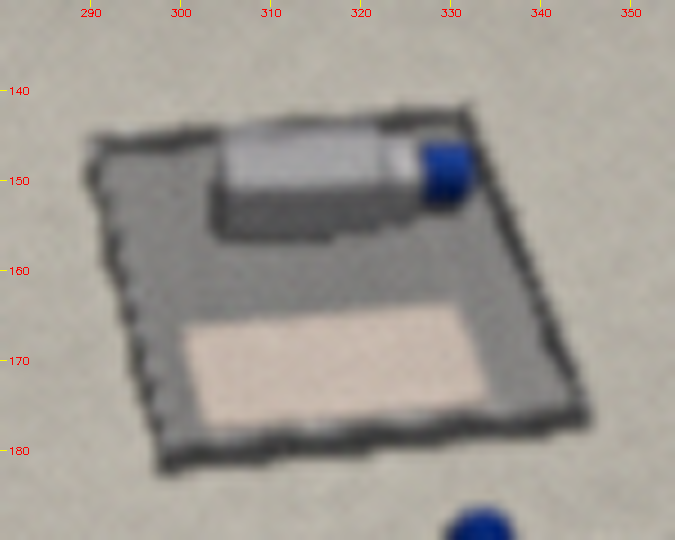

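View pics/t_mat.png

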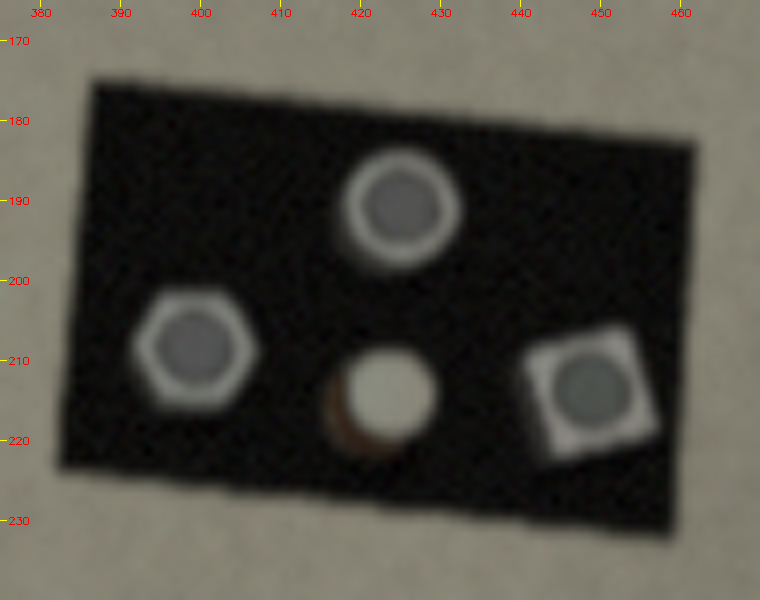

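View pics/s_mat.png

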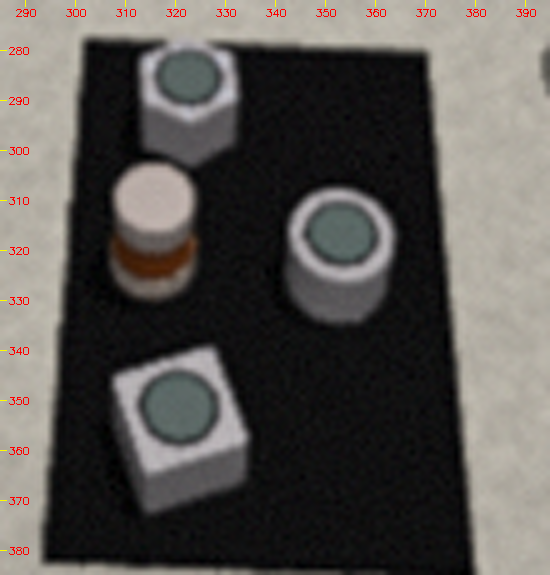

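The picked corners are clear in these crops: flask on the stage with its cap at +y, tray free side towards the stage, square chamber at top-view (449,214), jar at (424,214). Next I'll fit poses from both views.

```bash
cat > fit.py <<'E'
from h import *
s=load("pics/side0.npz");t=load("pics/top0.npz")
def un(p,x0,y0,k): p=np.array(p,float); return (p+.5)/k-.5+np.array([x0,y0])
def pose(p,L):
    c,sn=np.cos(p[2]),np.sin(p[2]); L=np.array(L,float); 
    return np.c_[p[0]+c*L[:,0]-sn*L[:,1],p[1]+sn*L[:,0]+c*L[:,1],L[:,2]+p[3]]
def fit(Lt,ut,Ls,us,p0,name,zfree=True):
    # returns x,y,yaw,dz
    def f(p):
        q=p if zfree else np.r_[p,0]
        r=[]
        if len(Lt): r.append(proj(t,pose(q,Lt))-ut)
        if len(Ls): r.append(proj(s,pose(q,Ls))-us)
        return np.vstack(r).ravel()
    x=least_squares(f,p0 if zfree else p0[:3],loss="soft_l1").x
    print(name,"xy %.4f %.4f yaw %.3f"%tuple(x[:3]),"dz",x[3:], "res",np.round(f(x).reshape(-1,2),1).tolist())
    return x
E
cat > run1.py <<'E'
from fit import *
print("cams",-s["R"].T@s["t"],-t["R"].T@t["t"])
# stage top corners local: far-left(+x,+y), far-right(+x,-y), near-right, near-left
L=[[.065,.065,.04],[.065,-.065,.04],[-.15,-.065,.04],[-.15,.065,.04]]
ut=un([[63,82],[305,53],[360,457],[112,488]],285,150,6)
# side: x world to right, +y up
us=un([[577,105],[677,328],[103,410],[52,170]],280,175,7)
for z in(True,False): st=fit(L,ut,L,us,[.65,0,0,0],"stage",z)
for z in(True,): 
  fit(L,ut,L[:0],us[:0],[.65,0,0],"stage-top",False); fit(L[:0],ut[:0],L,us,[.65,0,0],"stage-side",False)
L=[[.075,.1,.012],[.075,-.1,.012],[-.075,-.1,.012],[-.075,.1,.012]]
ut=un([[73,132],[572,85],[598,458],[97,508]],190,165,8)
us=un([[467,108],[588,420],[162,468],[92,143]],280,130,9)
for z in(True,False): fit(L,ut,L,us,[.65,.2,0,0],"tray",z)
L=[[.08,.12,.004],[.08,-.12,.004],[-.08,-.12,.004],[-.08,.12,.004]]
ut=un([[93,78],[697,142],[673,540],[57,468]],375,165,8)
us=un([[427,50],[475,577],[43,563],[83,38]],285,270,5)
for z in(True,False): fit(L,ut,L,us,[.65,-.2,0,0],"mat",z)
L=[[.02,.02,.036],[.02,-.02,.036],[-.02,-.02,.036],[-.02,.02,.036]]
ut=un([[627,325],[658,435],[550,460],[523,350]],375,165,8)[[3,0,1,2]]
us=un([[110,377],[215,347],[249,435],[145,475]],285,270,5)
us=us[[1,2,3,0]]
for z in(True,False): fit(L,ut,L,us,[.65,-.3,.3,0],"square",z)
# circles: window centres
for n,a,b in[("square win",[592,390],[179,407]),("round",[401,209],[342,232]),("hex",[196,348],[188,76])]:
    x,e=tri([t,s],[un(a,375,165,8),un(b,285,270,5)]);print(n,x.round(4),e)
x,e=tri([t,s],[un([392,392],375,165,8),un([154,192],285,270,5)]);print("jar",x.round(4),e)
x,e=tri([t,s],[un([224,376],285,150,6),un([185,137],280,175,7)]);print("post",x.round(4),e)
E
python3 run1.py
```

```text
cams [ 0.44193847 -0.72763634  0.70559668] [ 0.27774701 -0.00901863  1.41778305]
stage xy 0.5990 0.0230 yaw 0.118 dz [-0.00777119] res [[-0.4, 0.5], [0.6, 0.1], [0.5, 0.6], [-0.6, 0.7], [0.1, 0.6], [0.5, -0.3], [0.6, -0.9], [0.3, 0.3]]
stage xy 0.5979 0.0200 yaw 0.117 dz [] res [[0.4, 0.1], [1.6, -0.2], [1.6, 0.6], [0.2, 0.7], [0.2, -0.8], [0.7, -1.7], [0.2, -2.3], [-0.2, -1.1]]
stage-top xy 0.5990 0.0230 yaw 0.119 dz [] res [[-0.6, -0.2], [0.6, -0.6], [0.7, 0.2], [-0.7, 0.4]]
stage-side xy 0.5967 0.0144 yaw 0.119 dz [] res [[0.1, 0.4], [0.7, -0.2], [-0.2, -0.6], [-0.6, 0.3]]
tray xy 0.5425 0.2968 yaw 0.091 dz [-0.00877202] res [[0.1, 0.6], [0.2, 0.3], [0.4, 0.2], [-0.7, 0.2], [0.7, 0.7], [0.7, -0.3], [0.3, -1.0], [-0.1, 0.3]]
tray xy 0.5413 0.2930 yaw 0.091 dz [] res [[0.5, 0.3], [0.9, -0.0], [1.2, 0.1], [-0.2, 0.2], [0.6, -0.9], [0.7, -1.8], [-0.1, -2.5], [-0.5, -1.3]]
mat xy 0.5325 -0.3016 yaw -0.120 dz [-0.00619747] res [[-0.4, 0.3], [0.3, 0.4], [0.3, 1.0], [-0.4, 1.3], [0.3, 0.0], [0.7, 0.1], [0.2, -0.3], [0.4, 0.0]]
mat xy 0.5318 -0.3036 yaw -0.120 dz [] res [[0.5, 0.1], [1.5, 0.2], [1.6, 0.9], [0.5, 1.3], [0.5, -1.0], [1.1, -0.3], [-0.2, -0.7], [0.1, -1.0]]
square xy 0.4924 -0.3732 yaw 0.236 dz [-0.00558375] res [[0.1, 1.2], [-0.2, 1.2], [-0.2, 0.1], [0.6, 0.1], [-0.3, -0.4], [0.2, 1.1], [0.5, -0.3], [0.9, -0.3]]
square xy 0.4920 -0.3746 yaw 0.240 dz [] res [[1.1, 1.1], [0.8, 1.0], [0.8, -0.1], [1.6, 0.0], [-0.4, -1.2], [0.2, 0.3], [0.4, -1.0], [0.7, -1.0]]
square win [ 0.4932 -0.3737  0.0324] 0.0025765253711722987
round [ 0.5652 -0.3049  0.0318] 0.001140887540970116
hex [ 0.511  -0.2244  0.0333] 0.001890028063205813
jar [ 0.4901 -0.2939  0.0526] 0.002239178409010741
post [0.4906 0.0101 0.0969] 0.0006934299869729381
```

Heights come out a consistent 6–9 mm low from the views, so I'll check for lens distortion or calibration offset by fitting all known objects jointly.

```bash
cat > joint.py <<'E'
from fit import *
def projd(c,X,q):
    # q: k1, rot(3), trans(3)
    X=np.atleast_2d(X)@c["R"].T+c["t"]; X=X@Ro.from_rotvec(q[1:4]).as_matrix().T+q[4:7]; f=foc(c)
    a=X[:,:2]/X[:,2:]; a=a*(1+q[0]*(a**2).sum(1,keepdims=True)); return a*f+np.array([c["cx"],c["cy"]])
sq=lambda a,b,z:[[a,b,z],[a,-b,z],[-a,-b,z],[-a,b,z]]
obj=[]
obj.append(([[.065,.065,.04],[.065,-.065,.04],[-.15,-.065,.04],[-.15,.065,.04]],un([[63,82],[305,53],[360,457],[112,488]],285,150,6),un([[577,105],[677,328],[103,410],[52,170]],280,175,7),[.599,.02,.118]))
obj.append((sq(.075,.1,.012),un([[73,132],[572,85],[598,458],[97,508]],190,165,8),un([[467,108],[588,420],[162,468],[92,143]],280,130,9),[.54,.295,.09]))
obj.append((sq(.08,.12,.004),un([[93,78],[697,142],[673,540],[57,468]],375,165,8),un([[427,50],[475,577],[43,563],[83,38]],285,270,5),[.53,-.302,-.12]))
obj.append((sq(.02,.02,.036),un([[523,350],[627,325],[658,435],[550,460]],375,165,8),un([[215,347],[249,435],[145,475],[110,377]],285,270,5),[.492,-.374,.24]))
def run(mode):
    def unpack(p):
        qt,qs=np.zeros(7),np.zeros(7)
        if mode&1: qt[0],qs[0]=p[12],p[13]
        if mode&2: qt[1:]=p[14:20];qs[1:]=p[20:26]
        return qt,qs
    def f(p,prior=True):
        qt,qs=unpack(p); r=[]
        for i,(L,ut,us,_) in enumerate(obj):
            X=pose(np.r_[p[3*i:3*i+3],0],L); r+=[(projd(t,X,qt)-ut).ravel(),(projd(s,X,qs)-us).ravel()]
        r=np.hstack(r)/.5
        return np.r_[r,(p[14:26])/np.tile([.002]*6,2),p[12:14]/.3] if prior else r*.5
    x=least_squares(f,np.r_[np.hstack([o[3] for o in obj]),np.zeros(14)],x_scale=np.r_[np.ones(12)*.1,np.ones(14)*.01]).x
    print(mode,"rms px",np.sqrt((f(x,False)**2).mean()),x[:12].round(4).tolist(),"k",x[12:14].round(3),"t",x[14:20].round(4),"s",x[20:26].round(4))
    return x,unpack(x)
if __name__=="__main__":
    for m in range(4): run(m)
E
python3 joint.py
```

```text
0 rms px 0.9302460614056353 [0.5979, 0.0198, 0.1186, 0.5412, 0.2923, 0.0917, 0.5318, -0.3034, -0.1207, 0.492, -0.3747, 0.2382] k [0. 0.] t [0. 0. 0. 0. 0. 0.] s [0. 0. 0. 0. 0. 0.]
1 rms px 0.8450978046167078 [0.5979, 0.0198, 0.1186, 0.5412, 0.2934, 0.0917, 0.5317, -0.3043, -0.1208, 0.4919, -0.3758, 0.2384] k [-0.108 -0.   ] t [0. 0. 0. 0. 0. 0.] s [0. 0. 0. 0. 0. 0.]
2 rms px 0.4547654901927328 [0.5981, 0.0221, 0.118, 0.5413, 0.2944, 0.0917, 0.5322, -0.3009, -0.1204, 0.4923, -0.3722, 0.2384] k [0. 0.] t [ 0.0004 -0.0002 -0.0006 -0.0002 -0.0004  0.0015] s [-0.0022  0.0001 -0.     -0.0007  0.0029  0.002 ]
3 rms px 0.4434016756445186 [0.5978, 0.0212, 0.118, 0.541, 0.2937, 0.0917, 0.5319, -0.3028, -0.1203, 0.492, -0.3739, 0.2383] k [-0.038 -0.027] t [ 0.0005 -0.0006 -0.0006 -0.0005 -0.0005  0.0006] s [-0.0021  0.0002 -0.     -0.0006  0.0024  0.0012]
```

Small camera corrections bring everything to 0.45 px rms; I'll use those. Now the flask and jaw in detail.

Run:
```python
from h import *
for n,b in(("side",(322,182,34,40)),("top",(294,172,40,52))):
    c=load(f"pics/{n}0.npz"); x0,y0,w,h=b
    c["pixels"]=np.clip(c["pixels"].astype(float)*1.5-60,0,255).astype(np.uint8)
    crop(c,x0,y0,w,h,14 if n=="side" else 11,f"pics/{n}_fl.png")
```

```text
(no output)
```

View pics/side_fl.png

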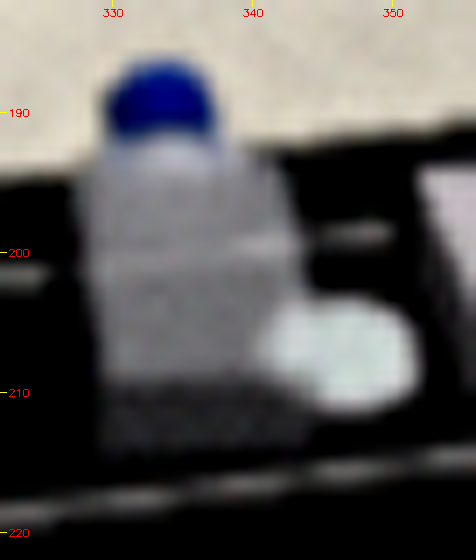

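View pics/top_fl.png

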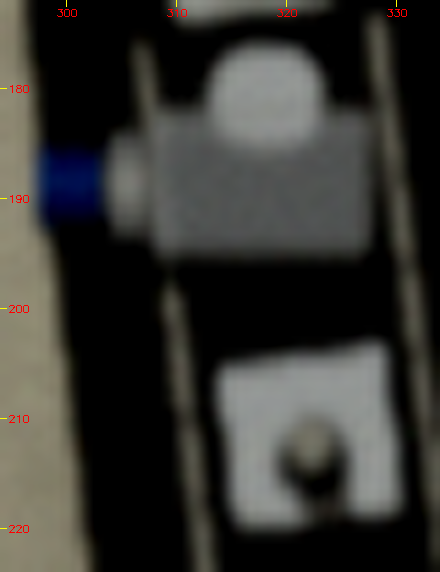

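```bash
cat > run2.py <<'E'
from joint import *
x,(qt,qs)=run(2)
np.savez("calib.npz",qt=qt,qs=qs)
ST=x[:3]
def tri2(a,b):
    f=lambda X:np.r_[(projd(t,X,qt)-a).ravel(),(projd(s,X,qs)-b).ravel()]
    r=least_squares(f,[.5,0,.05]);return r.x,np.abs(r.fun).max()
def loc(X,P=ST):
    c,sn=np.cos(P[2]),np.sin(P[2]); d=np.array(X[:2])-P[:2]; return np.array([c*d[0]+sn*d[1],-sn*d[0]+c*d[1]])
X,e=tri2(un([224,376],285,150,6),un([185,137],280,175,7));print("post",X,e,loc(X))
def fitq(Lt,ut,Ls,us,p0,name):
    def f(p):
        q=np.r_[p,0]; return np.r_[(projd(t,pose(q,Lt),qt)-ut).ravel(),(projd(s,pose(q,Ls),qs)-us).ravel()]
    r=least_squares(f,p0,loss="soft_l1"); p=r.x;print(name,p.round(4),"stage",loc(p).round(4),f(p).reshape(-1,2).round(1).tolist());return p
# flask local: x along +y world
Lt=[[.031,-.021,.064],[-.031,-.021,.064],[-.031,.021,.04],[.031,.021,.04]]
# flask x=+y world => flask y = -x world. far side (+x world) = flask -y
ut=un([[155,108],[368,110],[372,253],[152,256]],294,172,11)
Ls=[[-.031,.021,.04],[-.031,-.021,.04],[-.031,.021,.064],[-.031,-.021,.064]]
us=un([[100,452],[310,440],[100,382],[305,372]],322,182,14)
fitq(Lt,ut,Ls,us,[.59,.02,1.65],"flask")
# jaw block centred on local x: face -0.086+v; use frame at face centre
L=[[0,.023,.064],[0,-.023,.064],[-.045,-.023,.064],[-.045,.023,.064]]
ut=un([[215,365],[387,343],[400,515],[235,530]],294,172,11)
L2=[[0,-.023,.064],[-.045,-.023,.064],[0,-.023,.04],[-.045,-.023,.04]]
us=un([[277,246],[148,260],[275,290],[155,303]],280,175,7)
fitq(L,ut,L2,us,[.5,.01,.1],"jaw")
Ft=[[.02,.023,.064],[.02,-.023,.064],[.048,-.023,.064],[.048,.023,.064]]
p=fitq(Ft,un([[150,146],[238,134],[235,77],[141,90]],285,150,6),[[.02,-.023,.064],[.048,-.023,.064],[.048,.023,.064]],un([[528,220],[605,205],[577,127]],280,175,7),ST,"stage from fixed jaw")
# light hole
X,e=tri2(un([266,96],294,172,11),un([345,360],322,182,14)*1);print("hole(refr)",X,e,loc(X))
for n,a,b in[("round",[401,209],[342,232]),("hex",[196,348],[188,76]),("jar",[392,392],[154,192]),("sqwin",[592,390],[179,407])]:
    X,e=tri2(un(a,375,165,8),un(b,285,270,5));print(n,X.round(4),e)
from bench import readout
print(Ro.from_quat(readout.read_state()["eef_rot"]).as_matrix().round(3))
print("tcp in top img",projd(t,readout.read_state()["ee_pos"],qt))
E
python3 run2.py
```

```text
2 rms px 0.4547654901927328 [0.5981, 0.0221, 0.118, 0.5413, 0.2944, 0.0917, 0.5322, -0.3009, -0.1204, 0.4923, -0.3722, 0.2384] k [0. 0.] t [ 0.0004 -0.0002 -0.0006 -0.0002 -0.0004  0.0015] s [-0.0022  0.0001 -0.     -0.0007  0.0029  0.002 ]
post [0.48994058 0.00966164 0.10340556] 0.3004677782294891 [-0.10884855  0.00037864]
flask [0.5701 0.0253 1.5345] stage [-0.0274  0.0065] [[-0.9, -0.5], [0.2, -0.2], [-0.5, 2.0], [-0.7, 1.2], [-0.4, 1.7], [0.6, 2.2], [-0.0, -0.2], [1.5, 0.2]]
jaw [0.5203 0.0143 0.0928] stage [-0.0781  0.0014] [[-0.2, 0.1], [-0.6, 0.6], [-0.3, -0.3], [-0.6, -0.1], [-0.2, 0.3], [0.8, 0.2], [-0.1, 0.9], [-0.1, 1.0]]
stage from fixed jaw [0.5977 0.0232 0.0951] stage [-0.0002  0.0011] [[-0.4, -0.5], [0.0, -0.1], [-0.4, 0.6], [0.3, -0.0], [0.7, -0.4], [0.0, 0.5], [-0.7, 0.7]]
hole(refr) [0.59922203 0.02274061 0.04128765] 0.05943107103593093 [0.00121271 0.00050381]
round [ 0.5644 -0.3045  0.0379] 0.2510053311654019
hex [ 0.5101 -0.2241  0.0394] 0.00428534111171075
jar [ 0.4893 -0.2934  0.0583] 0.1200898257393419
sqwin [ 0.4922 -0.3729  0.038 ] 0.22677145651681485
[[ 0.278 -0.     0.961]
 [-0.961  0.001  0.278]
 [-0.001 -1.    -0.   ]]
tcp in top img [[566.6527456  327.51602095]]
```

```bash
cat > run3.py <<'E'
exec(open("run2.py").read().split("# flask local")[0])
for zn in(.064,.04):
  Lt=[[.031,-.021,.064],[-.031,-.021,.064],[-.031,.021,zn],[.031,.021,zn]]
  ut=un([[155,108],[368,110],[372,253],[152,256]],294,172,11)
  Ls=[[-.031,.021,.064],[-.031,-.021,.064]]; us=un([[100,382],[305,372]],322,182,14)
  p=fitq(Lt,ut,Ls,us,[.59,.02,1.65],"flask")
# overlay
def draw(c,q,P,name,box,k):
    Z=[[a,b,z] for z in(.04,.064) for a,b in((.031,.021),(-.031,.021),(-.031,-.021),(.031,-.021))]+[[.062,0,.052],[.031,0,.052]]
    u=projd(c,pose(np.r_[P,0],Z),q); x0,y0,w,h=box
    im=cv2.resize(c["pixels"][y0:y0+h,x0:x0+w],None,fx=k,fy=k,interpolation=cv2.INTER_CUBIC)
    im=np.clip(im*1.5-40.,0,255).astype(np.uint8)
    u=((u-[x0,y0]+.5)*k-.5).round().astype(int)
    for i,j in[(0,1),(1,2),(2,3),(3,0),(4,5),(5,6),(6,7),(7,4),(0,4),(1,5),(2,6),(3,7),(8,9)]: cv2.line(im,tuple(map(int,u[i])),tuple(map(int,u[j])),(0,255,0) if i>=4 else (0,160,255),1)
    return cv2.resize(im,(400,520))
P=fitq(*[[[.031,-.021,.064],[-.031,-.021,.064],[-.031,.021,.064],[.031,.021,.064]],ut,Ls,us],[.59,.02,1.65],"f")
cv2.imwrite("pics/ov.png",np.hstack([draw(t,qt,P,0,(294,172,40,52),10),draw(s,qs,P,0,(322,182,34,44),10)]))
E
python3 run3.py
```

```text
2 rms px 0.4547654901927328 [0.5981, 0.0221, 0.118, 0.5413, 0.2944, 0.0917, 0.5322, -0.3009, -0.1204, 0.4923, -0.3722, 0.2384] k [0. 0.] t [ 0.0004 -0.0002 -0.0006 -0.0002 -0.0004  0.0015] s [-0.0022  0.0001 -0.     -0.0007  0.0029  0.002 ]
post [0.48994058 0.00966164 0.10340556] 0.3004677782294891 [-0.10884855  0.00037864]
flask [0.569  0.024  1.5534] stage [-0.0286  0.0054] [[-0.6, 0.0], [0.5, -0.0], [-0.0, 0.6], [-0.6, 0.2], [-0.2, 0.2], [1.4, 0.4]]
flask [0.5702 0.0242 1.5327] stage [-0.0275  0.0054] [[-0.5, -0.5], [0.6, -0.2], [-0.2, 1.9], [-0.4, 1.1], [0.0, 0.1], [1.6, 0.4]]
f [0.569  0.024  1.5534] stage [-0.0286  0.0054] [[-0.6, 0.0], [0.5, -0.0], [-0.0, 0.6], [-0.6, 0.2], [-0.2, 0.2], [1.4, 0.4]]
```

View pics/ov.png

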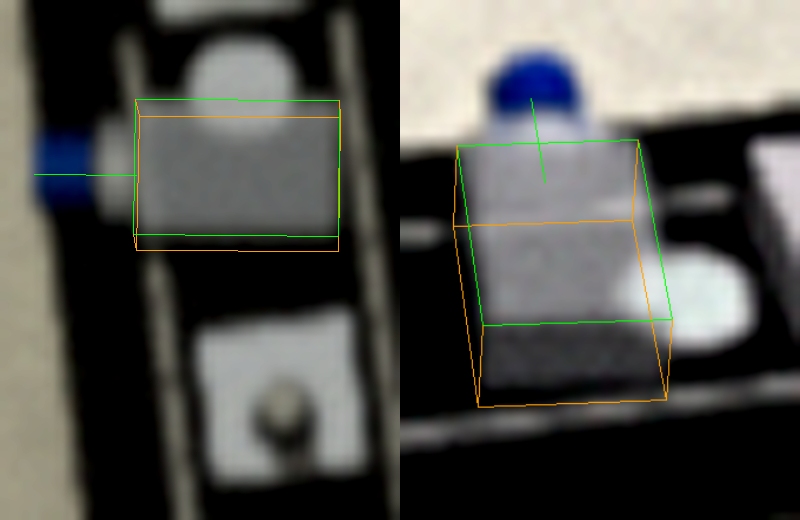

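The jaw is at ≈0.007 with its post at (0.490, 0.010). The flask is at (0.569, 0.024) with yaw ≈1.555 and sits nearly centred in the ~99 mm gap. Now I move over it.

```bash
cat > go.py <<'E'
import sys,numpy as np
from scipy.spatial.transform import Rotation as Ro
from bench import readout
st=readout.read_state(); M=Ro.from_quat(st["eef_rot"]).as_matrix(); p=st["ee_pos"]
psi=np.arctan2(M[1,0],M[0,0])
print("t %.2f"%st["time"],"p",p.round(4),"psi %.4f"%psi,"ydown",M[:,1].round(4),"w %.4f"%st["width"],"F",st["ft_force"].round(2),"q",st["joint_positions"].round(2))
if len(sys.argv)>1:
    a=list(map(float,sys.argv[1:])); d=np.array(a[:3])-p
    n=np.linalg.norm(d)
    print("tool shift",(M.T@d).round(4),"rows>=%.1f"%(n/.0417), "turn y deg %.2f"%(-np.degrees((a[3]-psi+np.pi)%(2*np.pi)-np.pi)) if len(a)>3 else "")
E
python3 go.py .569 .026 .21 -.015
```

```text
t 0.10 p [ 0.1737 -0.6     0.2218] psi -1.2890 ydown [-4.0e-04  1.2e-03 -1.0e+00] w 0.0869 F [-0.05 -0.47  0.58] q [ 1.27  0.33 -0.06  1.46  0.02  1.35 -0.09]
tool shift [-0.4914  0.0124  0.5538] rows>=17.8 turn y deg -72.99
```

Call:
arm_command:
  targets:
    - [[-0.02, 0, 0.023, 0, 0, 0], [-0.02, 0, 0.023, 0, 0, 0], [-0.02, 0, 0.023, 0, 0, 0], [-0.02, 0, 0.023, 0, 0, 0], [-0.02, 0, 0.023, 0, 0, 0], [-0.02, 0, 0.023, 0, 0, 0], [-0.02, 0, 0.023, 0, 0, 0], [-0.02, 0, 0.023, 0, 0, 0], [-0.02, 0, 0.023, 0, 0, 0], [-0.02, 0, 0.023, 0, 0, 0], [-0.02, 0, 0.023, 0, 0, 0], [-0.02, 0, 0.023, 0, 0, 0]]
  hand: 0.61

```text
time: 1.1
ee_pos: [0.3726, -0.2916, 0.2224]
eef_rot: [0.565, -0.425, 0.425, -0.565]
ft_force: [0.3, -0.3, 0.1]
width: 0.0534
```

```bash
python3 go.py .569 .026 .21 -.015
```

```text
t 1.10 p [ 0.3726 -0.2916  0.2224] psi -1.2891 ydown [-3.e-04 -0.e+00 -1.e+00] w 0.0534 F [ 0.27 -0.25  0.15] q [ 0.91  0.02 -0.35  1.83  0.01  1.3  -0.72]
tool shift [-0.2505  0.0123  0.277 ] rows>=9.0 turn y deg -73.00
```

Call:
arm_command:
  targets:
    - [[-0.021, 0, 0.023, 0, 0, 0], [-0.021, 0, 0.023, 0, 0, 0], [-0.021, 0, 0.023, 0, 0, 0], [-0.021, 0, 0.023, 0, 0, 0], [-0.021, 0, 0.023, 0, 0, 0], [-0.021, 0, 0.023, 0, 0, 0], [-0.021, 0, 0.023, 0, 0, 0], [-0.021, 0, 0.023, 0, 0, 0], [-0.021, 0, 0.023, 0, 0, 0], [-0.021, 0, 0.023, 0, 0, 0], [-0.021, 0, 0.023, 0, 0, 0], [-0.021, 0, 0.023, 0, 0, 0]]

```text
time: 2.1
ee_pos: [0.5677, 0.027, 0.2222]
eef_rot: [0.565, -0.425, 0.425, -0.565]
ft_force: [-0.3, -1.5, 0.6]
width: 0.0526
```

Call:
arm_command:
  targets:
    - [[0, 0, 0, 0, -6.7, 0], [0, 0, 0, 0, -6.7, 0], [0, 0, 0, 0, -6.7, 0], [0, 0, 0, 0, -6.7, 0], [0, 0, 0, 0, -6.7, 0], [0, 0, 0, 0, -6.7, 0], [0, 0, 0, 0, -6.7, 0], [0, 0, 0, 0, -6.7, 0], [0, 0, 0, 0, -6.7, 0], [0, 0, 0, 0, -6.7, 0], [0, 0, 0, 0, -6, 0], [0, 0, 0, 0, 0, 0]]

```text
time: 3.1
ee_pos: [0.567, 0.0256, 0.2221]
eef_rot: [0.707, -0.004, 0.003, -0.707]
ft_force: [-0.9, 0.5, -0.3]
width: 0.0532
```

```bash
python3 go.py .569 .026 .1 -.015
```

```text
t 3.10 p [0.567  0.0256 0.2221] psi -0.0101 ydown [-8.e-04 -0.e+00 -1.e+00] w 0.0532 F [-0.95  0.45 -0.34] q [ 0.57  0.31 -0.84  1.58  0.24  1.35 -0.31]
tool shift [0.0021 0.1221 0.0005] rows>=2.9 turn y deg 0.28
```

Call:
arm_command:
  targets:
    - [[0.002, 0.03, 0, 0, 0, 0], [0, 0.03, 0, 0, 0, 0], [0, 0.03, 0, 0, 0, 0], [0, 0.032, 0, 0, 0, 0], [0, 0, 0, 0, 0, 0], [0, 0, 0, 0, 0, 0]]

```text
time: 3.6
ee_pos: [0.5683, 0.0257, 0.0999]
eef_rot: [-0.707, 0.007, -0.005, 0.707]
ft_force: [0.7, 0.6, 1.6]
width: 0.053
```

```bash
python3 go.py .569 .026 .044 -.015
python3 - <<'E'
from h import *
a=snap("side","s1");b=snap("top","t1")
crop(a,280,150,105,90,7,"pics/s1c.png"); crop(b,285,140,75,95,6,"pics/t1c.png")
E
```

```text
t 3.60 p [0.5683 0.0257 0.0999] psi -0.0171 ydown [-3.e-03  3.e-04 -1.e+00] w 0.0530 F [0.73 0.59 1.63] q [ 0.53  0.43 -0.8   1.72  0.33  1.14 -0.39]
tool shift [0.0009 0.0559 0.0003] rows>=1.3 turn y deg -0.12
```

View pics/s1c.png

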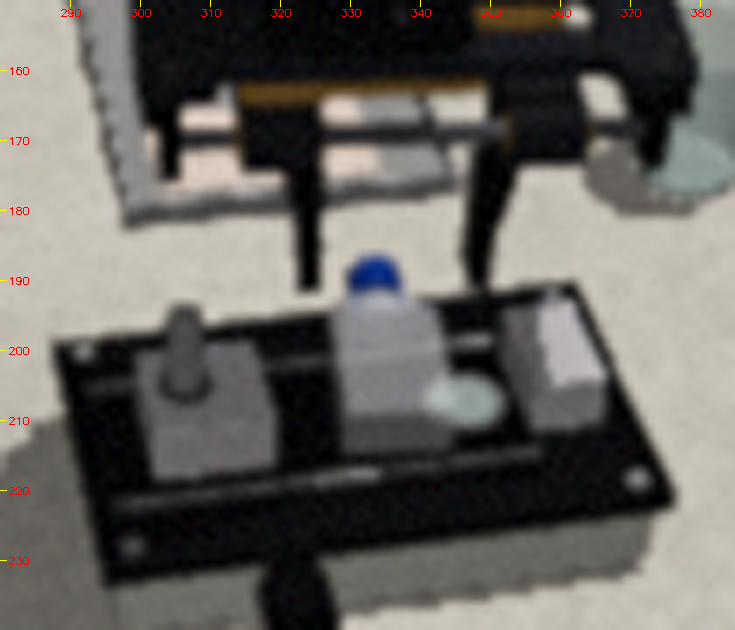

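View pics/t1c.png

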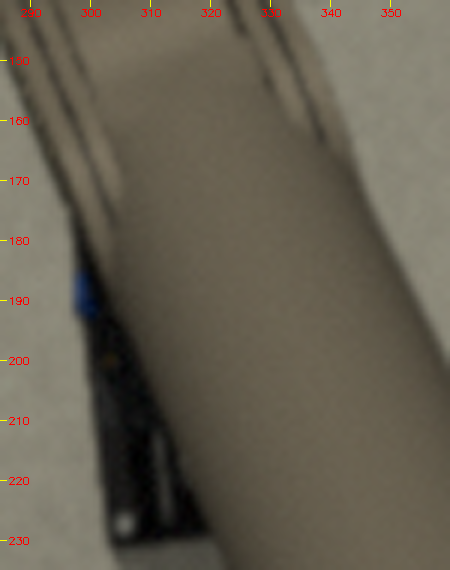

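```bash
cat > pj.py <<'E'
from joint import *
c=np.load("calib.npz"); qt,qs=c["qt"],c["qs"]
E
python3 - <<'E'
from pj import *
p=np.array([.5683,.0257,.0999]); x=np.array([1,-.017,0])
for o in(-.0265,-.0415,.0265,.0415,0): print(o,projd(s,p+o*x,qs).round(1))
E
```

```text
-0.0265 [[325.4 190.3]]
-0.0415 [[319.6 190.5]]
0.0265 [[345.8 189.7]]
0.0415 [[351.5 189.5]]
0 [[335.6 190. ]]
```

Finger tips match the prediction (inner edges 325.3 and 346 px), so the calibration agrees with the robot. I'll descend and grasp.

Call:
arm_command:
  targets:
    - [[0.001, 0.01, 0, 0, 0, 0], [0, 0.01, 0, 0, 0, 0], [0, 0.01, 0, 0, 0, 0], [0, 0.01, 0, 0, 0, 0], [0, 0.008, 0, 0, 0, 0], [0, 0.004, 0, 0, 0, 0], [0, 0, 0, 0, 0, 0]]

```text
time: 4.28
ee_pos: [0.5695, 0.0257, 0.0472]
eef_rot: [-0.707, 0.006, -0.005, 0.707]
ft_force: [0.2, -0.4, 0.0]
width: 0.0532
```

```bash
python3 go.py .569 .026 .045 -.015
python3 - <<'E'
from h import *
a=snap("side","s2")
crop(a,280,150,105,90,7,"pics/s2c.png")
E
```

```text
t 4.28 p [0.5695 0.0257 0.0472] psi -0.0148 ydown [-1.9e-03  1.0e-04 -1.0e+00] w 0.0532 F [ 0.15 -0.4   0.02] q [ 0.5   0.5  -0.77  1.76  0.39  1.05 -0.42]
tool shift [-0.0005  0.0022  0.0003] rows>=0.1 turn y deg 0.01
```

View pics/s2c.png

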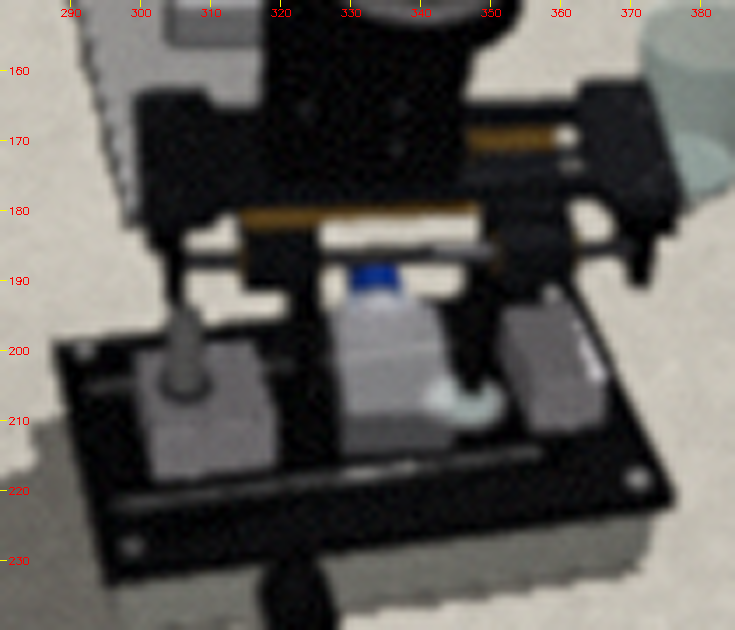

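Fingers straddle the flask: left finger at about (322,195), right at (347,203), both clear of the jaws. Closing with a moderate force.

Call:
arm_command:
  targets:
    - [[0, 0.002, 0, 0, 0, 0], [0, 0, 0, 0, 0, 0], [0, 0, 0, 0, 0, 0], [0, 0, 0, 0, 0, 0], [0, 0, 0, 0, 0, 0], [0, 0, 0, 0, 0, 0]]
  hand: 0
  grip_force: 15

```text
time: 4.83
ee_pos: [0.5704, 0.0257, 0.0468]
eef_rot: [0.707, -0.005, 0.005, -0.707]
ft_force: [-0.2, -0.6, 1.0]
width: 0.0419
```

Call:
arm_command:
  targets:
    - [[0, -0.005, 0, 0, 0, 0], [0, -0.01, 0, 0, 0, 0], [0, -0.02, 0, 0, 0, 0], [0, -0.02, 0, 0, 0, 0], [0, -0.02, 0, 0, 0, 0], [0, -0.02, 0, 0, 0, 0], [0, -0.005, 0, 0, 0, 0], [0, 0, 0, 0, 0, 0]]

```text
time: 5.5
ee_pos: [0.5712, 0.0259, 0.1485]
eef_rot: [0.707, -0.004, 0.006, -0.707]
ft_force: [-0.1, 0.6, -1.9]
width: 0.0427
```

```bash
python3 go.py .569 .026 .15 -.015
python3 - <<'E'
from h import *
a=snap("side","s3")
crop(a,280,130,105,100,6,"pics/s3c.png")
E
```

```text
t 5.50 p [0.5712 0.0259 0.1485] psi -0.0149 ydown [ 3.3e-03 -4.0e-04 -1.0e+00] w 0.0427 F [-0.1   0.58 -1.91] q [ 0.55  0.38 -0.82  1.67  0.29  1.22 -0.36]
tool shift [-0.0022 -0.0015  0.0001] rows>=0.1 turn y deg 0.00
```

View pics/s3c.png

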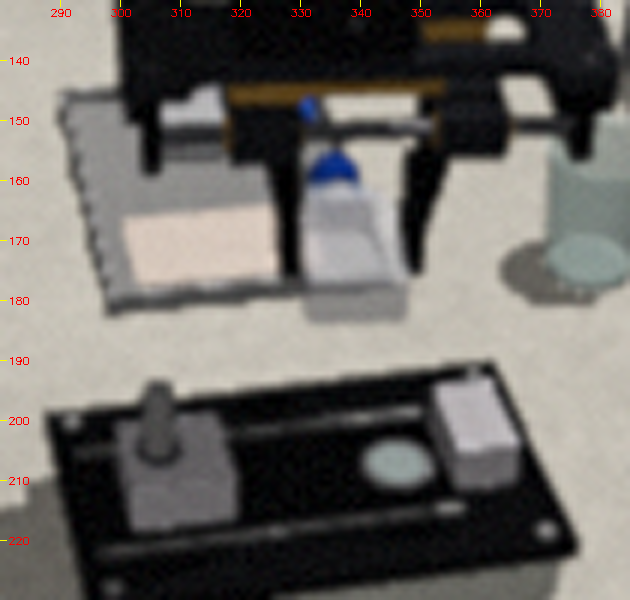

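The flask is held level (visible at about (337,168), bottom edge parallel to the stage). I'll carry it toward the tray, turning it to match the other flask.

Call:
arm_command:
  targets:
    - [[0, -0.002, 0, 0, 5.6, 0], [0, 0, 0, 0, 5.6, 0], [0, 0, 0, 0, 5.6, 0], [0, 0, 0, 0, 5.6, 0], [0, 0, 0, 0, 5.6, 0], [0, 0, 0, 0, 5.6, 0], [0, 0, 0, 0, 5.6, 0], [0, 0, 0, 0, 5.6, 0], [0, 0, 0, 0, 5.6, 0], [0, 0, 0, 0, 5.6, 0], [0, 0, 0, 0, 5.6, 0], [0, 0, 0, 0, 5.6, 0]]

```text
time: 6.55
ee_pos: [0.5694, 0.0255, 0.1469]
eef_rot: [0.586, -0.398, 0.396, -0.585]
ft_force: [0.2, -0.1, -0.2]
width: 0.0419
```

```bash
python3 go.py .531 .243 .15 -1.479
```

```text
t 6.55 p [0.5694 0.0255 0.1469] psi -1.1926 ydown [-2.3e-03 -1.0e-04 -1.0e+00] w 0.0419 F [ 0.21 -0.06 -0.24] q [ 0.4   0.33 -0.63  1.68  0.21  1.2  -1.47]
tool shift [-0.2163 -0.003   0.0446] rows>=5.3 turn y deg 16.41
```

Call:
arm_command:
  targets:
    - [[-0.02, 0, 0.004, 0, 0, 0], [-0.02, 0, 0.004, 0, 0, 0], [-0.02, 0, 0.004, 0, 0, 0], [-0.02, 0, 0.004, 0, 0, 0], [-0.02, 0, 0.004, 0, 0, 0], [-0.02, 0, 0.004, 0, 0, 0], [-0.02, 0, 0.004, 0, 0, 0], [-0.02, 0, 0.004, 0, 0, 0], [-0.02, 0, 0.004, 0, 0, 0], [-0.02, 0, 0.004, 0, 0, 0], [-0.016, 0, 0.004, 0, 0, 0], [0, 0, 0, 0, 0, 0]]

```text
time: 7.55
ee_pos: [0.5281, 0.2463, 0.1472]
eef_rot: [0.587, -0.395, 0.393, -0.587]
ft_force: [-0.8, -0.3, -1.0]
width: 0.042
```

Call:
arm_command:
  targets:
    - [[0, 0, 0, 0, 5.5, 0], [0, 0, 0, 0, 5.5, 0], [0, 0, 0, 0, 5.4, 0], [0, 0, 0, 0, 0, 0], [0, 0, 0, 0, 0, 0]]

```text
time: 7.97
ee_pos: [0.5301, 0.2417, 0.1476]
eef_rot: [0.525, -0.475, 0.475, -0.524]
ft_force: [0.0, -0.3, -0.3]
width: 0.0422
```

```bash
python3 go.py .531 .243 .013 -1.479;  python3 - <<'E'
from h import *
a=snap("side","s4");b=snap("top","t4")
crop(a,270,100,110,95,6,"pics/s4c.png");crop(b,180,150,110,90,6,"pics/t4c.png")
E
```

```text
t 7.97 p [0.5301 0.2417 0.1476] psi -1.4716 ydown [-0.0012 -0.001  -1.    ] w 0.0422 F [ 0.02 -0.31 -0.26] q [ 0.04  0.37 -0.67  1.64  0.24  1.21 -2.16]
tool shift [-0.0014  0.1346  0.0012] rows>=3.2 turn y deg 0.43
```

View pics/s4c.png

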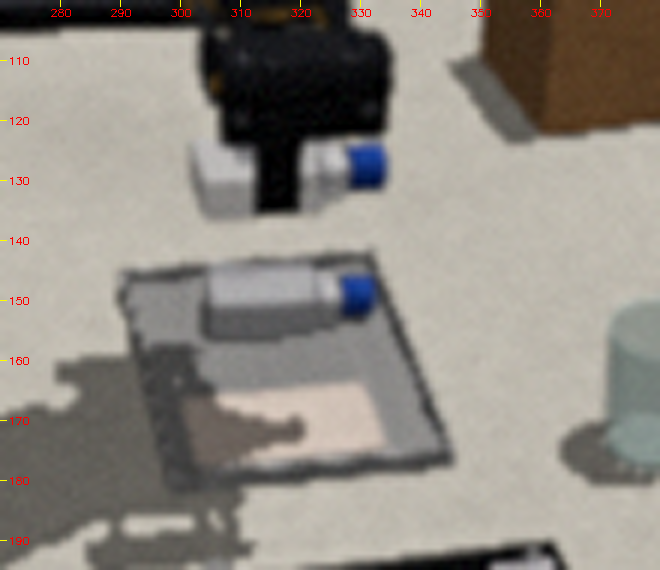

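View pics/t4c.png

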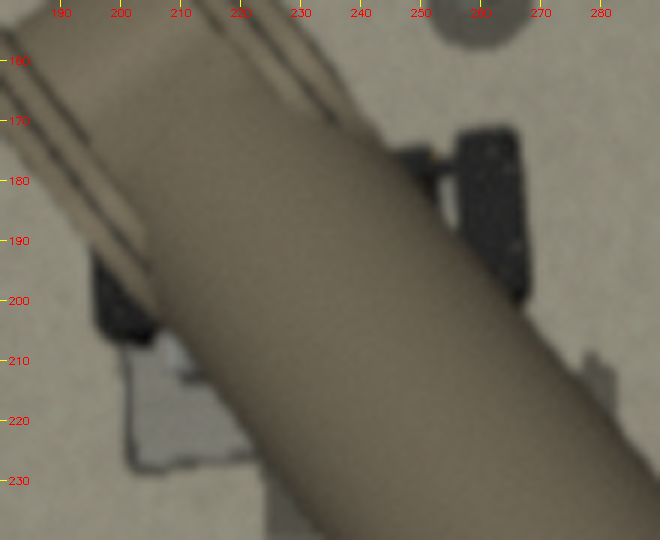

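The held flask is level and above the paper, parallel to the other flask. Lowering it.

Call:
arm_command:
  targets:
    - [[-0.001, 0.025, 0.001, 0, 0.4, 0], [0, 0.025, 0, 0, 0, 0], [0, 0.025, 0, 0, 0, 0], [0, 0.02, 0, 0, 0, 0], [0, 0.015, 0, 0, 0, 0], [0, 0.01, 0, 0, 0, 0], [0, 0.008, 0, 0, 0, 0], [0, 0.005, 0, 0, 0, 0], [0, 0, 0, 0, 0, 0], [0, 0, 0, 0, 0, 0]]

```text
time: 8.9
ee_pos: [0.5316, 0.2438, 0.016]
eef_rot: [-0.522, 0.477, -0.477, 0.522]
ft_force: [-0.1, -0.0, -0.9]
width: 0.0418
```

```bash
python3 go.py .531 .243 .011 -1.479
```

```text
t 8.90 p [0.5316 0.2438 0.016 ] psi -1.4807 ydown [ 6.e-04  3.e-04 -1.e+00] w 0.0418 F [-0.12 -0.03 -0.86] q [-0.01  0.52 -0.62  1.75  0.36  0.98 -2.25]
tool shift [ 0.0007  0.005  -0.0006] rows>=0.1 turn y deg -0.10
```

Call:
arm_command:
  targets:
    - [[0, 0.002, 0, 0, 0, 0], [0, 0.002, 0, 0, 0, 0], [0, 0.001, 0, 0, 0, 0], [0, 0.001, 0, 0, 0, 0], [0, 0, 0, 0, 0, 0], [0, 0, 0, 0, 0, 0]]

```text
time: 9.4
ee_pos: [0.5314, 0.2436, 0.0098]
eef_rot: [-0.522, 0.477, -0.477, 0.522]
ft_force: [-0.8, -1.0, 2.9]
width: 0.0421
```

```bash
python3 go.py .531 .243 .011 -1.479;  python3 - <<'E'
from h import *
a=snap("side","s5")
crop(a,270,100,110,95,6,"pics/s5c.png")
E
```

```text
t 9.40 p [0.5314 0.2436 0.0098] psi -1.4809 ydown [ 4.e-04 -1.e-04 -1.e+00] w 0.0421 F [-0.82 -0.97  2.87] q [-0.01  0.53 -0.61  1.75  0.36  0.97 -2.25]
tool shift [ 0.0006 -0.0012 -0.0004] rows>=0.0 turn y deg -0.11
```

View pics/s5c.png

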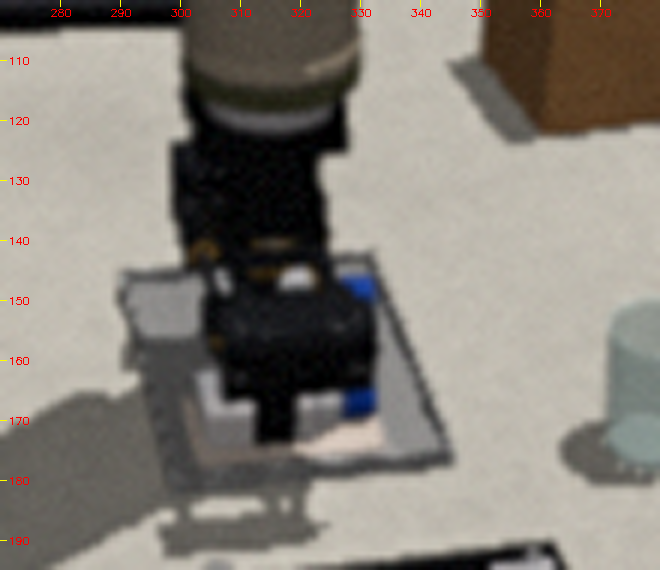

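The force reading (+2.9 N up) and the height (9.8 mm) both indicate floor contact. Releasing and retreating.

Call:
arm_command:
  targets:
    - [[0, 0, 0, 0, 0, 0], [0, 0, 0, 0, 0, 0], [0, 0, 0, 0, 0, 0], [0, 0, 0, 0, 0, 0], [0, -0.005, 0, 0, 0, 0], [0, -0.015, 0, 0, 0, 0], [0, -0.03, 0, 0, 0, 0], [0, -0.035, 0, 0, 0, 0], [0, -0.035, 0, 0, 0, 0], [0, -0.03, 0, 0, 0, 0]]
  hand: 0.63

```text
time: 10.28
ee_pos: [0.5312, 0.2439, 0.1623]
eef_rot: [-0.522, 0.477, -0.477, 0.522]
ft_force: [1.4, -0.5, 0.6]
width: 0.0548
```

```bash
python3 go.py .492 -.3725 .16 .238;  python3 - <<'E'
from h import *
a=snap("side","s6")
crop(a,270,100,110,95,6,"pics/s6c.png")
E
```

```text
t 10.28 p [0.5312 0.2439 0.1623] psi -1.4806 ydown [ 1.3e-03  6.0e-04 -1.0e+00] w 0.0548 F [ 1.36 -0.47  0.57] q [ 0.04  0.36 -0.68  1.62  0.24  1.24 -2.16]
tool shift [ 0.6104  0.0019 -0.0946] rows>=14.8 turn y deg -98.47
```

View pics/s6c.png

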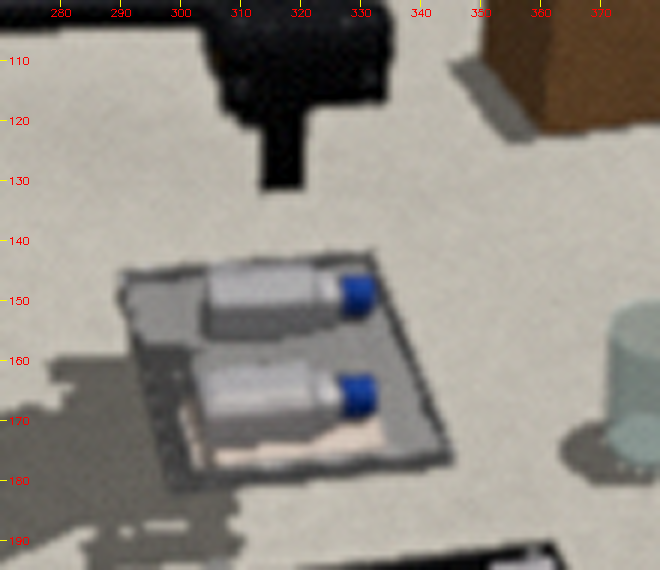

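The flask lies flat on the paper with its body at about (315,168) and cap at (330,166), parallel to the other flask at (313,150). Now over to the square chamber.

Call:
arm_command:
  targets:
    - [[0, 0, 0, 0, -7, 0], [0, 0, 0, 0, -7, 0], [0, 0, 0, 0, -7, 0], [0, 0, 0, 0, -7, 0], [0, 0, 0, 0, -7, 0], [0, 0, 0, 0, -7, 0], [0, 0, 0, 0, -7, 0], [0, 0, 0, 0, -7, 0], [0, 0, 0, 0, -7, 0], [0, 0, 0, 0, -7, 0], [0, 0, 0, 0, -7, 0], [0, 0, 0, 0, -7, 0]]
  hand: 0.75

```text
time: 11.33
ee_pos: [0.5312, 0.2435, 0.1597]
eef_rot: [0.707, -0.003, 0.003, -0.707]
ft_force: [-0.1, -0.1, -0.3]
width: 0.0655
```

```bash
python3 go.py .492 -.3725 .16 .238
```

```text
t 11.33 p [0.5312 0.2435 0.1597] psi -0.0088 ydown [ 3.e-04 -1.e-04 -1.e+00] w 0.0655 F [-0.05 -0.06 -0.33] q [ 0.22  0.44 -0.93  1.62  0.36  1.27 -0.78]
tool shift [-3.380e-02 -3.000e-04 -6.164e-01] rows>=14.8 turn y deg -14.14
```

Call:
arm_command:
  targets:
    - [[-0.002, 0, -0.034, 0, 0, 0], [-0.002, 0, -0.034, 0, 0, 0], [-0.002, 0, -0.034, 0, 0, 0], [-0.002, 0, -0.034, 0, 0, 0], [-0.002, 0, -0.034, 0, 0, 0], [-0.002, 0, -0.034, 0, 0, 0], [-0.002, 0, -0.034, 0, 0, 0], [-0.002, 0, -0.034, 0, 0, 0], [-0.002, 0, -0.034, 0, 0, 0], [-0.002, 0, -0.034, 0, 0, 0], [-0.002, 0, -0.034, 0, 0, 0], [-0.002, 0, -0.034, 0, 0, 0]]

```text
time: 12.33
ee_pos: [0.5007, -0.1657, 0.1599]
eef_rot: [0.707, -0.005, 0.005, -0.707]
ft_force: [0.8, 0.1, -1.3]
width: 0.0654
```

Call:
arm_command:
  targets:
    - [[-0.002, 0, -0.034, 0, 0, 0], [-0.002, 0, -0.034, 0, 0, 0], [-0.002, 0, -0.034, 0, 0, 0], [-0.002, 0, -0.034, 0, 0, 0], [-0.002, 0, -0.034, 0, 0, 0], [0, 0, -0.034, 0, 0, 0], [0, 0, 0, 0, -7, 0], [0, 0, 0, 0, -7.1, 0], [0, 0, 0, 0, 0, 0], [0, 0, 0, 0, 0, 0]]

```text
time: 13.17
ee_pos: [0.4882, -0.3676, 0.1595]
eef_rot: [-0.702, -0.08, 0.08, 0.703]
ft_force: [-1.0, 0.2, 0.7]
width: 0.0648
```

```bash
python3 go.py .492 -.3725 .06 .238
python3 - <<'E'
from h import *
a=snap("side","s7"); b=snap("top","t7")
crop(a,285,240,110,130,5,"pics/s7c.png");crop(b,375,150,95,90,6,"pics/t7c.png")
E
```

```text
t 13.17 p [ 0.4882 -0.3676  0.1595] psi 0.2277 ydown [ 2.e-04  4.e-04 -1.e+00] w 0.0648 F [-0.98  0.17  0.72] q [ 1.13  0.43 -0.72  1.55  0.29  1.27  0.59]
tool shift [ 0.0026  0.0995 -0.0057] rows>=2.4 turn y deg -0.59
```

View pics/s7c.png

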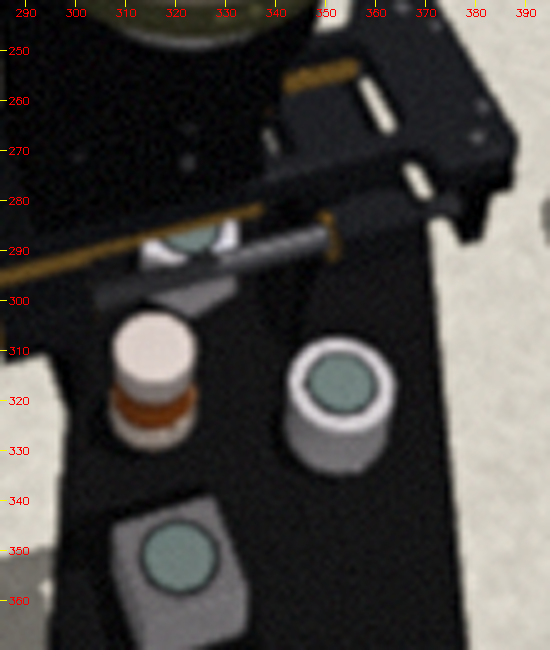

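View pics/t7c.png

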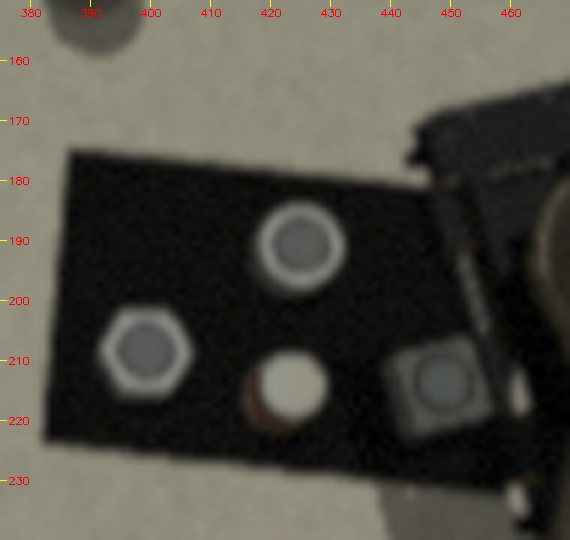

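Call:
arm_command:
  targets:
    - [[0.003, 0.02, -0.006, 0, -0.6, 0], [0, 0.025, 0, 0, 0, 0], [0, 0.025, 0, 0, 0, 0], [0, 0.025, 0, 0, 0, 0], [0, 0.005, 0, 0, 0, 0], [0, 0, 0, 0, 0, 0], [0, 0, 0, 0, 0, 0]]

```text
time: 13.85
ee_pos: [0.493, -0.373, 0.0608]
eef_rot: [0.702, 0.085, -0.085, -0.702]
ft_force: [1.1, 0.3, 0.4]
width: 0.0652
```

```bash
python3 go.py .492 -.3725 .01 .238
python3 - <<'E'
from h import *
a=snap("side","s8"); b=snap("top","t8")
crop(a,285,270,110,115,6,"pics/s8c.png")
E
```

```text
t 13.85 p [ 0.493  -0.373   0.0608] psi 0.2409 ydown [ 9.e-04 -6.e-04 -1.e+00] w 0.0652 F [1.1  0.3  0.42] q [ 1.09  0.55 -0.68  1.63  0.37  1.1   0.56]
tool shift [-0.0009  0.0508  0.0008] rows>=1.2 turn y deg 0.17
```

View pics/s8c.png

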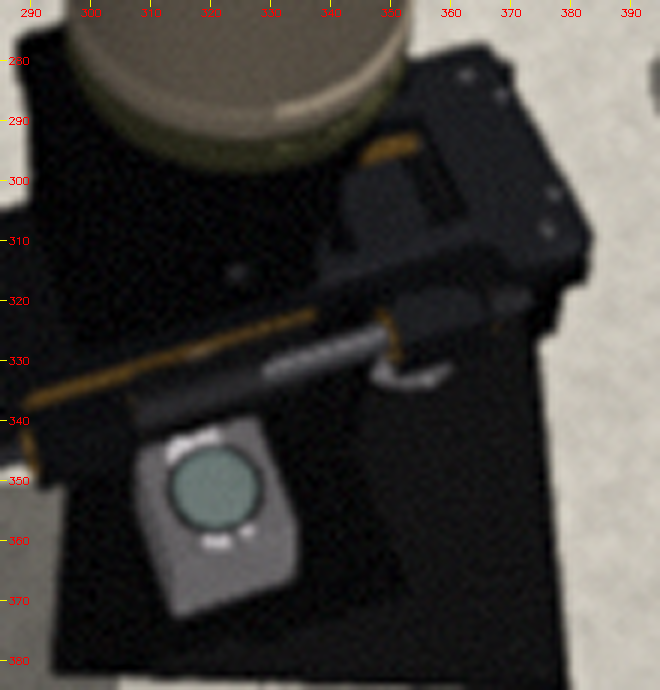

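The square is visible at about (320,355), under the fingers and with edges parallel to the gripper bar. Descend and grip.

Call:
arm_command:
  targets:
    - [[-0.001, 0.012, 0.0005, 0, 0, 0], [0, 0.012, 0, 0, 0, 0], [0, 0.012, 0, 0, 0, 0], [0, 0.008, 0, 0, 0, 0], [0, 0.004, 0, 0, 0, 0], [0, 0.002, 0, 0, 0, 0], [0, 0, 0, 0, 0, 0]]

```text
time: 14.53
ee_pos: [0.4912, -0.3725, 0.009]
eef_rot: [-0.702, -0.085, 0.085, 0.702]
ft_force: [0.0, -0.2, -0.4]
width: 0.0655
```

```bash
python3 go.py .492 -.3725 .01 .238
```

```text
t 14.53 p [ 0.4912 -0.3725  0.009 ] psi 0.2417 ydown [-5.e-04  6.e-04 -1.e+00] w 0.0655 F [ 0.03 -0.17 -0.41] q [ 1.07  0.61 -0.65  1.66  0.42  1.02  0.53]
tool shift [ 0.0008 -0.001  -0.0002] rows>=0.0 turn y deg 0.21
```

Call:
arm_command:
  targets:
    - [[0, 0, 0, 0, 0, 0], [0, 0, 0, 0, 0, 0], [0, 0, 0, 0, 0, 0], [0, 0, 0, 0, 0, 0], [0, 0, 0, 0, 0, 0], [0, 0, 0, 0, 0, 0]]
  hand: 0
  grip_force: 20

```text
time: 15.03
ee_pos: [0.4915, -0.3729, 0.0099]
eef_rot: [0.702, 0.085, -0.085, -0.702]
ft_force: [1.0, 0.3, 1.2]
width: 0.0397
```

```bash
python3 go.py .492 -.3725 .15 .238
```

```text
t 15.03 p [ 0.4915 -0.3729  0.0099] psi 0.2416 ydown [ 4.e-04 -4.e-04 -1.e+00] w 0.0397 F [0.96 0.31 1.25] q [ 1.07  0.61 -0.65  1.66  0.42  1.02  0.53]
tool shift [ 0.0006 -0.1401  0.0002] rows>=3.4 turn y deg 0.21
```

The 39.7 mm width confirms a face-to-face grasp. Lifting.

Call:
arm_command:
  targets:
    - [[0, -0.005, 0, 0, 0, 0], [0, -0.015, 0, 0, 0, 0], [0, -0.03, 0, 0, 0, 0], [0, -0.035, 0, 0, 0, 0], [0, -0.035, 0, 0, 0, 0], [0, -0.03, 0, 0, 0, 0], [0, 0, 0, 0, 0, 0]]

```text
time: 15.62
ee_pos: [0.4943, -0.3739, 0.1678]
eef_rot: [0.704, 0.088, -0.083, -0.699]
ft_force: [0.5, -0.7, -0.3]
width: 0.0399
```

```bash
python3 go.py .593 .0215 .16 1.689;python3 - <<'E'
from h import *
a=snap("side","s9")
crop(a,285,230,110,125,5,"pics/s9c.png")
E
```

```text
t 15.62 p [ 0.4943 -0.3739  0.1678] psi 0.2421 ydown [ 0.008  -0.0063 -0.9999] w 0.0399 F [ 0.47 -0.72 -0.33] q [ 1.12  0.44 -0.72  1.53  0.3   1.28  0.61]
tool shift [0.1906 0.0061 0.3602] rows>=9.8 turn y deg -82.90
```

View pics/s9c.png

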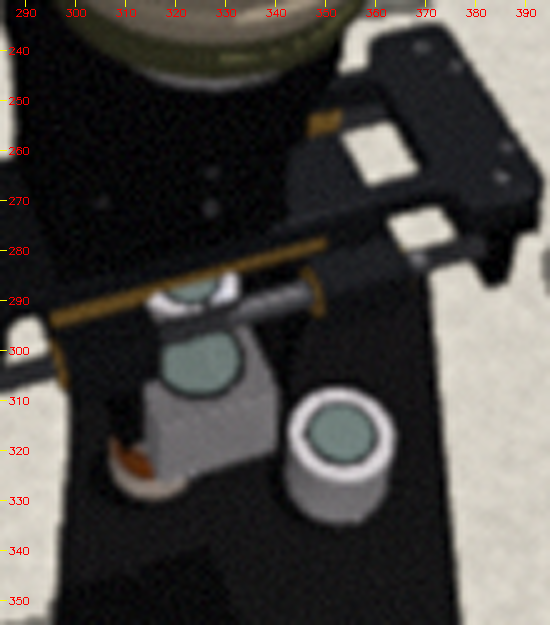

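The square is held level (top around (325,302), bottom edge at (330,320)) and the neighbours haven't moved. Carrying it to the stage.

Call:
arm_command:
  targets:
    - [[0.0136, 0, 0.0257, 0, 0, 0], [0.0136, 0, 0.0257, 0, 0, 0], [0.0136, 0, 0.0257, 0, 0, 0], [0.0136, 0, 0.0257, 0, 0, 0], [0.0136, 0, 0.0257, 0, 0, 0], [0.0136, 0, 0.0257, 0, 0, 0], [0.0136, 0, 0.0257, 0, 0, 0], [0.0136, 0, 0.0257, 0, 0, 0], [0.0136, 0, 0.0257, 0, 0, 0], [0.0136, 0, 0.0257, 0, 0, 0], [0.0136, 0, 0.0257, 0, 0, 0], [0.0136, 0, 0.0257, 0, 0, 0]]

```text
time: 16.67
ee_pos: [0.5755, -0.0329, 0.1591]
eef_rot: [0.702, 0.085, -0.086, -0.702]
ft_force: [0.3, 0.3, -1.5]
width: 0.0398
```

Call:
arm_command:
  targets:
    - [[0.0136, 0, 0.0257, 0, 0, 0], [0.0136, 0, 0.0257, 0, 0, 0], [0, 0, 0, 0, -6, 0], [0, 0, 0, 0, -6, 0], [0, 0, 0, 0, -6, 0], [0, 0, 0, 0, -6, 0], [0, 0, 0, 0, -6, 0], [0, 0, 0, 0, -6, 0], [0, 0, 0, 0, -6, 0], [0, 0, 0, 0, -6, 0], [0, 0, 0, 0, -6, 0], [0, 0, 0, 0, -6, 0]]

```text
time: 17.67
ee_pos: [0.5894, 0.022, 0.159]
eef_rot: [-0.564, -0.426, 0.427, 0.564]
ft_force: [-0.9, 1.1, -1.8]
width: 0.04
```

```bash
python3 go.py .593 .0215 .1 1.689
```

```text
t 17.67 p [0.5894 0.022  0.159 ] psi 1.2942 ydown [-1.3e-03 -3.0e-04 -1.0e+00] w 0.0400 F [-0.9   1.11 -1.82] q [ 0.69  0.51 -1.06  1.6   0.46  1.31  0.86]
tool shift [ 0.0005  0.059  -0.0036] rows>=1.4 turn y deg -22.62
```

Call:
arm_command:
  targets:
    - [[0, 0, 0, 0, -6, 0], [0, 0, 0, 0, -6, 0], [0, 0, 0, 0, -6, 0], [0, 0, 0, 0, -4, 0], [0, 0.02, 0, 0, 0, 0], [0, 0.02, 0, 0, 0, 0], [0, 0.018, 0, 0, 0, 0], [0, 0, 0, 0, 0, 0], [0, 0, 0, 0, 0, 0]]

```text
time: 18.42
ee_pos: [0.5892, 0.0221, 0.1009]
eef_rot: [-0.473, -0.524, 0.525, 0.474]
ft_force: [-0.1, 0.1, -1.0]
width: 0.04
```

```bash
python3 go.py .593 .0215 .05 1.689;python3 - <<'E'
from h import *
a=snap("side","s10");b=snap("top","t10")
crop(a,280,145,105,90,7,"pics/s10c.png");crop(b,280,140,80,100,6,"pics/t10c.png")
E
```

```text
t 18.42 p [0.5892 0.0221 0.1009] psi 1.6732 ydown [-0.0022  0.     -1.    ] w 0.0400 F [-0.06  0.07 -1.  ] q [ 0.71  0.6  -1.09  1.66  0.56  1.23  1.17]
tool shift [-0.001   0.0509 -0.0038] rows>=1.2 turn y deg -0.91
```

View pics/s10c.png

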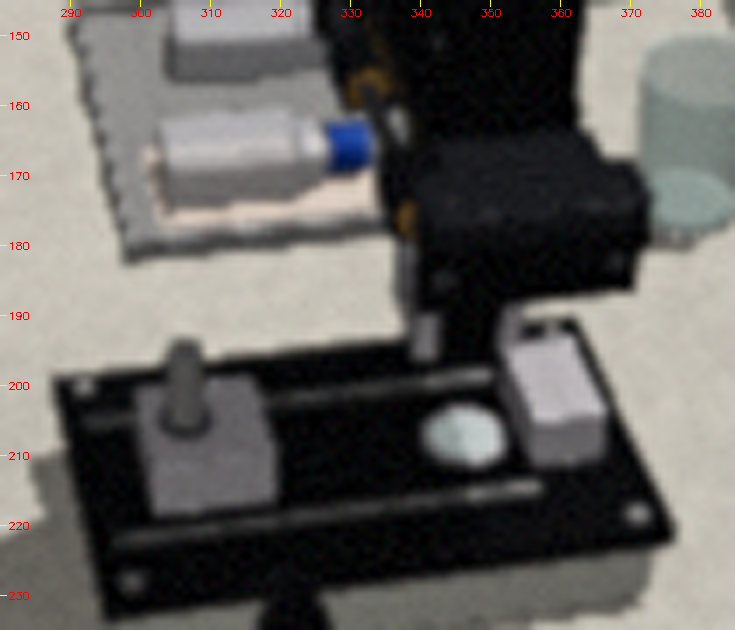

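View pics/t10c.png

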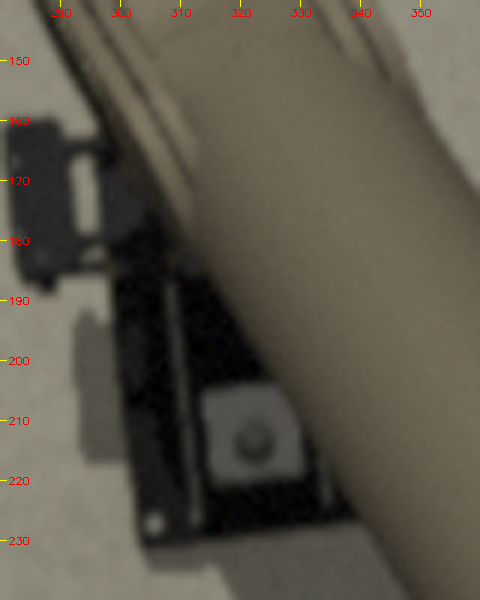

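Call:
arm_command:
  targets:
    - [[-0.001, 0.012, -0.004, 0, -0.9, 0], [0, 0.012, 0, 0, 0, 0], [0, 0.008, 0, 0, 0, 0], [0, 0.005, 0, 0, 0, 0], [0, 0, 0, 0, 0, 0], [0, 0, 0, 0, 0, 0]]

```text
time: 19.02
ee_pos: [0.5939, 0.0217, 0.0642]
eef_rot: [-0.469, -0.528, 0.529, 0.47]
ft_force: [-0.4, 0.6, -0.3]
width: 0.0399
```

```bash
python3 go.py .593 .0215 .05 1.689;python3 - <<'E'
from pj import *
from h import *
a=snap("side","s11")
crop(a,315,165,60,55,12,"pics/s11c.png")
from bench import readout
st=readout.read_state();p=st["ee_pos"]
M=Ro.from_quat(st["eef_rot"]).as_matrix()
for z in(-.0055,.0265):
  for dz,dx in((.02,-.02),(-.02,-.02),(.02,.02),(-.02,.02)):
    X=p+M[:,0]*dx+M[:,2]*dz+[0,0,z]; print(z,dx,dz,projd(s,X,qs).round(1))
E
```

```text
t 19.02 p [0.5939 0.0217 0.0642] psi 1.6887 ydown [-7.e-04  2.e-04 -1.e+00] w 0.0399 F [-0.39  0.57 -0.27] q [ 0.68  0.65 -1.06  1.68  0.61  1.18  1.16]
tool shift [-0.0001  0.0142  0.0009] rows>=0.3 turn y deg -0.01
-0.0055 -0.02 0.02 [[339.3 208.4]]
-0.0055 -0.02 -0.02 [[354.1 206.5]]
-0.0055 0.02 0.02 [[335.6 198.7]]
-0.0055 0.02 -0.02 [[350.  196.9]]
0.0265 -0.02 0.02 [[340. 199.]]
0.0265 -0.02 -0.02 [[355.1 197.1]]
0.0265 0.02 0.02 [[336.2 189.3]]
0.0265 0.02 -0.02 [[350.9 187.6]]
```

View pics/s11c.png

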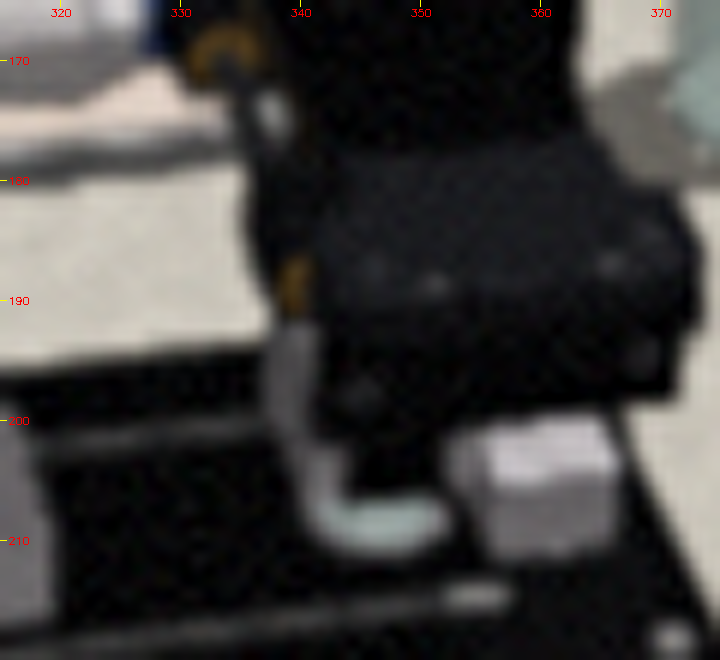

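The square's left edge (~column 340) and bottom (~row 208) match the prediction, with a small gap to the fixed jaw. Lowering.

Call:
arm_command:
  targets:
    - [[0, 0.006, 0, 0, 0, 0], [0, 0.005, 0, 0, 0, 0], [0, 0.003, 0, 0, 0, 0], [0, 0.002, 0, 0, 0, 0], [0, 0, 0, 0, 0, 0], [0, 0, 0, 0, 0, 0]]

```text
time: 19.57
ee_pos: [0.5941, 0.0216, 0.0485]
eef_rot: [-0.47, -0.529, 0.529, 0.47]
ft_force: [-0.2, -0.5, -1.1]
width: 0.0402
```

```bash
python3 go.py .593 .0215 .0455 1.689
```

```text
t 19.57 p [0.5941 0.0216 0.0485] psi 1.6886 ydown [-1.e-04  0.e+00 -1.e+00] w 0.0402 F [-0.21 -0.47 -1.12] q [ 0.67  0.67 -1.04  1.69  0.63  1.16  1.15]
tool shift [-0.      0.003   0.0011] rows>=0.1 turn y deg -0.02
```

Call:
arm_command:
  targets:
    - [[0, 0.0015, 0, 0, 0, 0], [0, 0.001, 0, 0, 0, 0], [0, 0.001, 0, 0, 0, 0], [0, 0, 0, 0, 0, 0], [0, 0, 0, 0, 0, 0]]

```text
time: 19.98
ee_pos: [0.5943, 0.0215, 0.0458]
eef_rot: [-0.47, -0.528, 0.529, 0.47]
ft_force: [-3.6, -1.0, 7.1]
width: 0.0397
```

```bash
python3 go.py .593 .0215 .0455 1.689
```

```text
t 19.98 p [0.5943 0.0215 0.0458] psi 1.6884 ydown [ 4.e-04 -5.e-04 -1.e+00] w 0.0397 F [-3.55 -1.02  7.13] q [ 0.67  0.67 -1.04  1.69  0.63  1.15  1.14]
tool shift [0.0001 0.0003 0.0013] rows>=0.0 turn y deg -0.03
```

Contact confirmed (7 N up at 45.8 mm). Release and rise.

Call:
arm_command:
  targets:
    - [[0, -0.0005, 0, 0, 0, 0], [0, 0, 0, 0, 0, 0], [0, 0, 0, 0, 0, 0], [0, 0, 0, 0, 0, 0], [0, -0.005, 0, 0, 0, 0], [0, -0.02, 0, 0, 0, 0], [0, -0.035, 0, 0, 0, 0], [0, -0.035, 0, 0, 0, 0], [0, -0.03, 0, 0, 0, 0], [0, 0, 0, 0, 0, 0], [0, 0, 0, 0, 0, 0]]
  hand: 0.68

```text
time: 20.9
ee_pos: [0.5951, 0.0218, 0.1724]
eef_rot: [0.471, 0.529, -0.528, -0.469]
ft_force: [-0.7, -0.3, -0.8]
width: 0.0594
```

```bash
python3 go.py .465 .006 .16 1.689;python3 - <<'E'
from h import *
a=snap("side","s12")
crop(a,280,145,105,95,7,"pics/s12c.png")
E
```

```text
t 20.90 p [0.5951 0.0218 0.1724] psi 1.6884 ydown [ 3.3e-03 -3.0e-04 -1.0e+00] w 0.0594 F [-0.68 -0.31 -0.83] q [ 0.73  0.55 -1.14  1.57  0.51  1.35  1.22]
tool shift [-0.0004  0.012   0.1311] rows>=3.2 turn y deg -0.04
```

View pics/s12c.png

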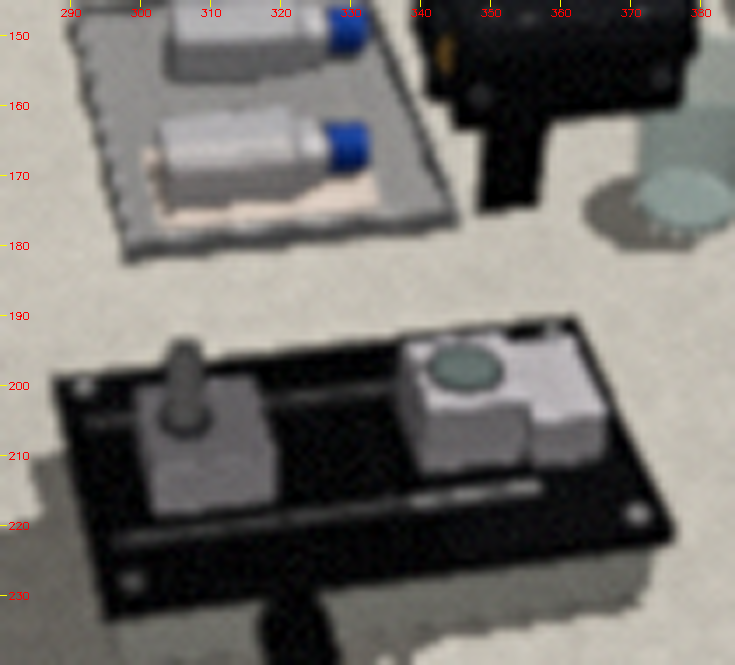

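The square stands flat between the jaws (window at about (346,197), side just short of the fixed jaw at column 356). Next: close the fingers, go behind the post, and push.

Call:
arm_command:
  targets:
    - [[0, 0, 0.02, 0, 0, 0], [0, 0, 0.03, 0, 0, 0], [0, 0, 0.03, 0, 0, 0], [0, 0, 0.03, 0, 0, 0], [0, 0, 0.027, 0, 0, 0], [0, 0, 0, 0, 0, 0], [0, 0, 0, 0, 0, 0], [0, 0, 0, 0, 0, 0]]
  hand: 0
  grip_force: 20

```text
time: 21.62
ee_pos: [0.4594, 0.005, 0.1705]
eef_rot: [0.47, 0.528, -0.528, -0.47]
ft_force: [0.1, 0.4, 0.7]
width: 0.0135
```

```bash
python3 go.py .459 .005 .073 1.689
python3 - <<'E'
from run2 import *
from h import snap
a=snap("side","s13");b=snap("top","t13")
crop(b,285,150,75,90,6,"pics/t13c.png")
E
```

```text
t 21.62 p [0.4594 0.005  0.1705] psi 1.6876 ydown [ 2.e-04 -1.e-04 -1.e+00] w 0.0135 F [0.05 0.39 0.67] q [ 1.21  0.2  -1.4   1.9   0.21  1.21  1.43]
tool shift [0.     0.0975 0.0004] rows>=2.3 turn y deg -0.08
2 rms px 0.4547654901927328 [0.5981, 0.0221, 0.118, 0.5413, 0.2944, 0.0917, 0.5322, -0.3009, -0.1204, 0.4923, -0.3722, 0.2384] k [0. 0.] t [ 0.0004 -0.0002 -0.0006 -0.0002 -0.0004  0.0015] s [-0.0022  0.0001 -0.     -0.0007  0.0029  0.002 ]
post [0.48994058 0.00966164 0.10340556] 0.3004677782294891 [-0.10884855  0.00037864]
flask [0.5701 0.0253 1.5345] stage [-0.0274  0.0065] [[-0.9, -0.5], [0.2, -0.2], [-0.5, 2.0], [-0.7, 1.2], [-0.4, 1.7], [0.6, 2.2], [-0.0, -0.2], [1.5, 0.2]]
jaw [0.5203 0.0143 0.0928] stage [-0.0781  0.0014] [[-0.2, 0.1], [-0.6, 0.6], [-0.3, -0.3], [-0.6, -0.1], [-0.2, 0.3], [0.8, 0.2], [-0.1, 0.9], [-0.1, 1.0]]
stage from fixed jaw [0.5977 0.0232 0.0951] stage [-0.0002  0.0011] [[-0.4, -0.5], [0.0, -0.1], [-0.4, 0.6], [0.3, -0.0], [0.7, -0.4], [0.0, 0.5], [-0.7, 0.7]]
hole(refr) [0.59922203 0.02274061 0.04128765] 0.05943107103593093 [0.00121271 0.00050381]
round [ 0.5644 -0.3045  0.0379] 0.2510053311654019
hex [ 0.5101 -0.2241  0.0394] 0.00428534111171075
jar [ 0.4893 -0.2934  0.0583] 0.1200898257393419
sqwin [ 0.4922 -0.3729  0.038 ] 0.22677145651681485
[[-0.117  0.    -0.993]
 [ 0.993 -0.    -0.117]
 [-0.    -1.    -0.   ]]
tcp in top img [[323.27440633 219.01270094]]
```

View pics/t13c.png

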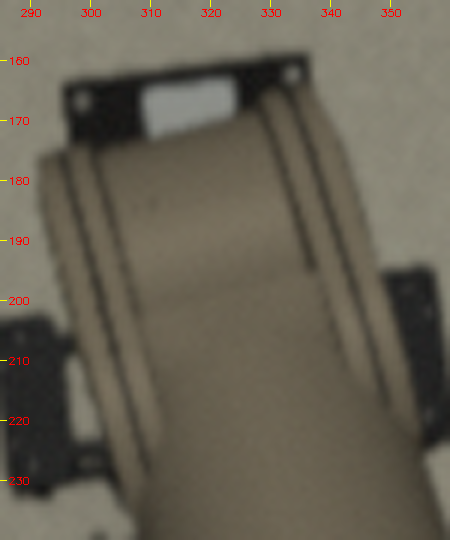

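Joint 3 is at -1.40, close to its -1.47 limit, so I'll descend in small steps and check.

Call:
arm_command:
  targets:
    - [[0, 0.01, 0, 0, 0, 0], [0, 0.01, 0, 0, 0, 0], [0, 0.01, 0, 0, 0, 0], [0, 0, 0, 0, 0, 0]]

```text
time: 22.05
ee_pos: [0.458, 0.0062, 0.1382]
eef_rot: [-0.468, -0.529, 0.529, 0.471]
ft_force: [0.4, 0.6, 0.0]
width: 0.0004
```

```bash
python3 go.py .459 .005 .073 1.689
```

```text
t 22.05 p [0.458  0.0062 0.1382] psi 1.6902 ydown [-0.0031  0.0018 -1.    ] w 0.0004 F [0.36 0.57 0.02] q [ 1.14  0.25 -1.35  1.94  0.27  1.16  1.37]
tool shift [-0.0015  0.0652 -0.0011] rows>=1.6 turn y deg 0.07
```

Call:
arm_command:
  targets:
    - [[-0.001, 0.015, -0.001, 0, 0, 0], [0, 0.015, 0, 0, 0, 0], [0, 0.015, 0, 0, 0, 0], [0, 0.012, 0, 0, 0, 0], [0, 0.007, 0, 0, 0, 0], [0, 0, 0, 0, 0, 0], [0, 0, 0, 0, 0, 0]]

```text
time: 22.63
ee_pos: [0.4604, 0.0051, 0.0769]
eef_rot: [0.469, 0.529, -0.529, -0.47]
ft_force: [-0.2, 0.5, 0.6]
width: 0.0007
```

```bash
python3 go.py .475 .007 .073 1.689
python3 - <<'E'
from h import *
a=snap("side","s14")
crop(a,270,145,115,95,6,"pics/s14c.png")
E
```

```text
t 22.63 p [0.4604 0.0051 0.0769] psi 1.6893 ydown [-0.e+00  7.e-04 -1.e+00] w 0.0007 F [-0.19  0.53  0.6 ] q [ 1.01  0.36 -1.24  2.    0.39  1.06  1.27]
tool shift [ 0.0002  0.0039 -0.0147] rows>=0.4 turn y deg 0.02
```

View pics/s14c.png

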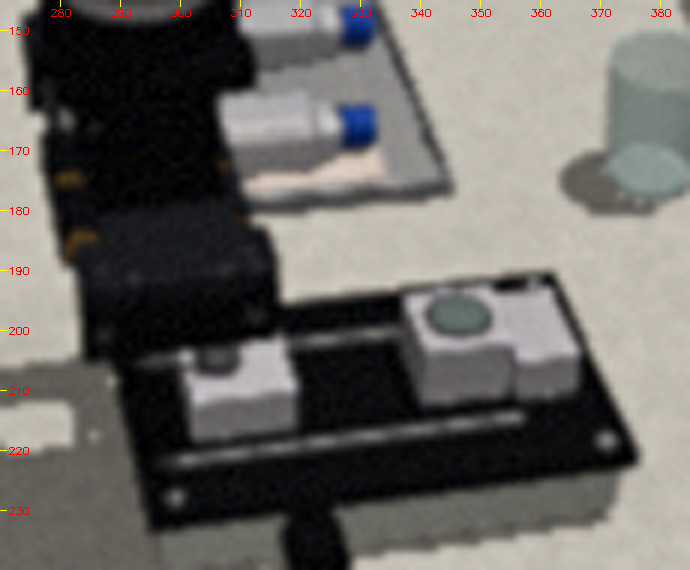

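Call:
arm_command:
  targets:
    - [[0, 0.002, -0.004, 0, 0, 0], [0, 0, -0.004, 0, 0, 0], [0, 0, -0.004, 0, 0, 0], [0, 0, -0.004, 0, 0, 0], [0, 0, -0.004, 0, 0, 0], [0, 0, -0.004, 0, 0, 0], [0, 0, -0.004, 0, 0, 0], [0, 0, -0.004, 0, 0, 0], [0, 0, -0.004, 0, 0, 0], [0, 0, -0.004, 0, 0, 0], [0, 0, -0.004, 0, 0, 0], [0, 0, 0, 0, 0, 0]]

```text
time: 23.68
ee_pos: [0.5049, 0.0102, 0.0748]
eef_rot: [0.47, 0.529, -0.528, -0.47]
ft_force: [0.3, -0.3, 0.4]
width: 0.0003
```

```bash
python3 go.py .532 .0138 .075 1.689
python3 - <<'E'
from h import *
a=snap("side","s15")
crop(a,270,145,115,95,6,"pics/s15c.png")
E
```

```text
t 23.68 p [0.5049 0.0102 0.0748] psi 1.6887 ydown [ 9.e-04  7.e-04 -1.e+00] w 0.0003 F [ 0.27 -0.31  0.41] q [ 0.88  0.46 -1.16  1.9   0.48  1.1   1.22]
tool shift [ 0.0004 -0.0002 -0.0274] rows>=0.7 turn y deg -0.02
```

View pics/s15c.png

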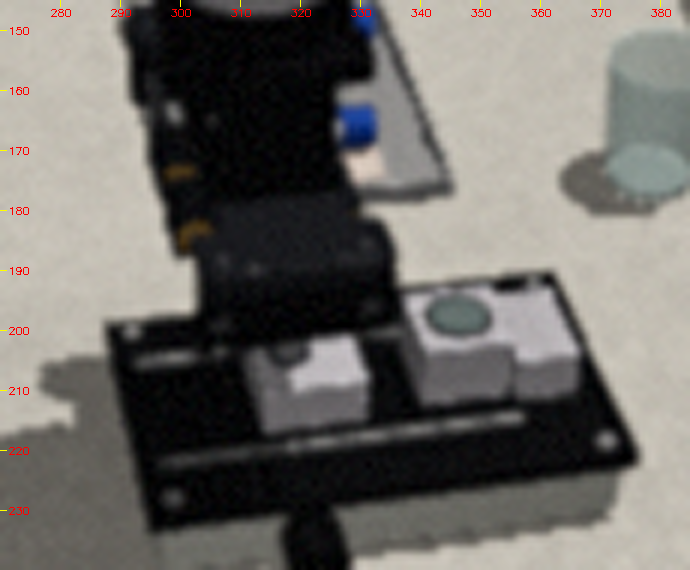

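The jaw follows the push (block now at about (320,207)). Continuing.

Call:
arm_command:
  targets:
    - [[0, 0, -0.003, 0, 0, 0], [0, 0, -0.003, 0, 0, 0], [0, 0, -0.003, 0, 0, 0], [0, 0, -0.003, 0, 0, 0], [0, 0, -0.003, 0, 0, 0], [0, 0, -0.003, 0, 0, 0], [0, 0, -0.002, 0, 0, 0], [0, 0, -0.001, 0, 0, 0], [0, 0, 0, 0, 0, 0]]

```text
time: 24.48
ee_pos: [0.5253, 0.0124, 0.0748]
eef_rot: [0.47, 0.529, -0.528, -0.47]
ft_force: [-1.2, 0.2, 0.2]
width: 0.0006
```

Call:
arm_command:
  targets:
    - [[0, 0, -0.001, 0, 0, 0], [0, 0, -0.001, 0, 0, 0], [0, 0, -0.001, 0, 0, 0], [0, 0, 0, 0, 0, 0]]

```text
time: 24.82
ee_pos: [0.5281, 0.0127, 0.0748]
eef_rot: [0.47, 0.529, -0.528, -0.47]
ft_force: [-1.3, 1.4, -0.2]
width: 0.0003
```

```bash
python3 go.py .532 .0138 .075 1.689
```

```text
t 24.82 p [0.5281 0.0127 0.0748] psi 1.6887 ydown [ 5.e-04  1.e-04 -1.e+00] w 0.0003 F [-1.33  1.37 -0.21] q [ 0.82  0.51 -1.13  1.84  0.51  1.12  1.2 ]
tool shift [ 0.0006 -0.0002 -0.004 ] rows>=0.1 turn y deg -0.02
```

Call:
arm_command:
  targets:
    - [[0, 0, -0.001, 0, 0, 0], [0, 0, -0.001, 0, 0, 0], [0, 0, 0, 0, 0, 0]]

```text
time: 25.07
ee_pos: [0.5301, 0.013, 0.0748]
eef_rot: [0.47, 0.529, -0.528, -0.47]
ft_force: [-1.6, 0.1, -1.0]
width: 0.0006
```

Call:
arm_command:
  targets:
    - [[0, 0, -0.001, 0, 0, 0], [0, 0, -0.0005, 0, 0, 0], [0, 0, 0, 0, 0, 0]]

```text
time: 25.32
ee_pos: [0.5314, 0.0131, 0.0748]
eef_rot: [0.47, 0.529, -0.529, -0.47]
ft_force: [-2.8, 0.1, 0.9]
width: 0.0002
```

```bash
python3 go.py .532 .0138 .075 1.689
python3 - <<'E'
from h import *
a=snap("side","s16")
crop(a,270,145,115,95,6,"pics/s16c.png")
E
```

```text
t 25.32 p [0.5314 0.0131 0.0748] psi 1.6887 ydown [ 2.e-04  1.e-04 -1.e+00] w 0.0002 F [-2.79  0.12  0.93] q [ 0.81  0.51 -1.12  1.83  0.51  1.12  1.2 ]
tool shift [ 0.0006 -0.0002 -0.0006] rows>=0.0 turn y deg -0.02
```

View pics/s16c.png

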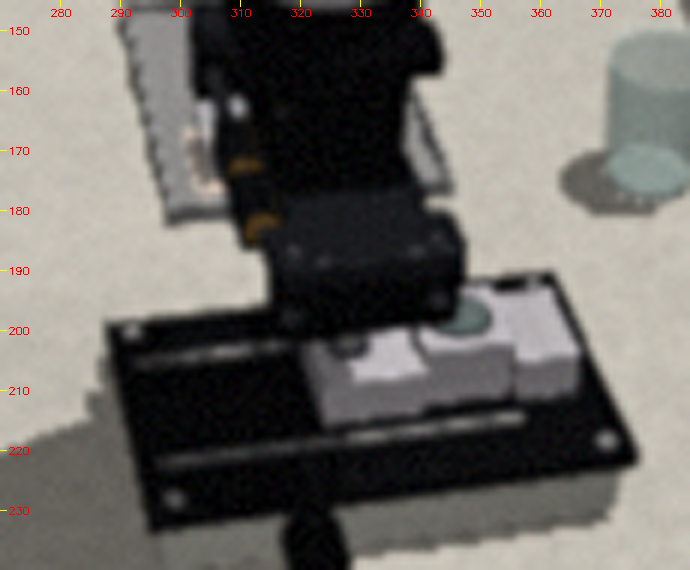

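The jaw is touching or nearly touching the square; force is still only sliding friction. Small steps until it rises.

Call:
arm_command:
  targets:
    - [[0, 0, -0.001, 0, 0, 0], [0, 0, 0, 0, 0, 0]]

```text
time: 25.53
ee_pos: [0.5325, 0.0133, 0.0748]
eef_rot: [0.47, 0.529, -0.528, -0.47]
ft_force: [-1.5, -1.1, 0.2]
width: 0.0004
```

Call:
arm_command:
  targets:
    - [[0, 0, -0.001, 0, 0, 0], [0, 0, 0, 0, 0, 0]]

```text
time: 25.7
ee_pos: [0.5326, 0.0133, 0.0747]
eef_rot: [-0.469, -0.528, 0.529, 0.47]
ft_force: [-7.1, -0.7, 5.0]
width: 0.0005
```

Call:
arm_command:
  targets:
    - [[0, 0, -0.0005, 0, 0, 0], [0, 0, 0, 0, 0, 0]]

```text
time: 25.87
ee_pos: [0.5326, 0.0132, 0.0746]
eef_rot: [-0.469, -0.528, 0.529, 0.47]
ft_force: [-8.9, -1.2, 6.3]
width: 0.0002
```

The jaw stopped with force rising to 9 N, so it's clamped. Backing off, then lifting and looking.

Call:
arm_command:
  targets:
    - [[0, 0, 0.004, 0, 0, 0], [0, 0, 0.008, 0, 0, 0], [0, 0, 0.01, 0, 0, 0], [0, 0, 0.01, 0, 0, 0], [0, -0.02, 0, 0, 0, 0], [0, -0.03, 0, 0, 0, 0], [0, -0.03, 0, 0, 0, 0], [0, -0.03, 0, 0, 0, 0], [0, 0, 0, 0, 0, 0]]

```text
time: 26.62
ee_pos: [0.5039, 0.0103, 0.1895]
eef_rot: [0.472, 0.53, -0.527, -0.468]
ft_force: [0.1, 0.4, 0.3]
width: 0.0006
```

Call:
arm_command:
  targets:
    - [[-0.03, -0.01, 0, 0, 0, 0], [-0.035, -0.01, 0, 0, 0, 0], [-0.035, 0, 0, 0, 0, 0], [-0.035, 0, 0, 0, 0, 0], [-0.035, 0, 0, 0, 0, 0], [-0.035, 0, 0, 0, 0, 0], [-0.03, 0, 0, 0, 0, 0], [-0.02, 0, 0, 0, 0, 0], [0, 0, 0, 0, 0, 0], [0, 0, 0, 0, 0, 0]]

```text
time: 27.45
ee_pos: [0.5315, -0.2443, 0.2041]
eef_rot: [0.47, 0.528, -0.528, -0.47]
ft_force: [-0.2, 0.6, 0.3]
width: 0.0004
```

```bash
python3 go.py
python3 - <<'E'
from h import *
a=snap("side","s17");b=snap("top","t17")
A=a["pixels"]; 
crop(a,270,135,115,105,6,"pics/s17c.png");crop(b,185,140,170,100,4,"pics/t17c.png")
E
```

```text
t 27.45 p [ 0.5315 -0.2443  0.2041] psi 1.6868 ydown [ 1.e-04  7.e-04 -1.e+00] w 0.0004 F [-0.23  0.63  0.27] q [ 1.22  0.49 -1.15  1.55  0.45  1.39  1.72]
```

View pics/s17c.png

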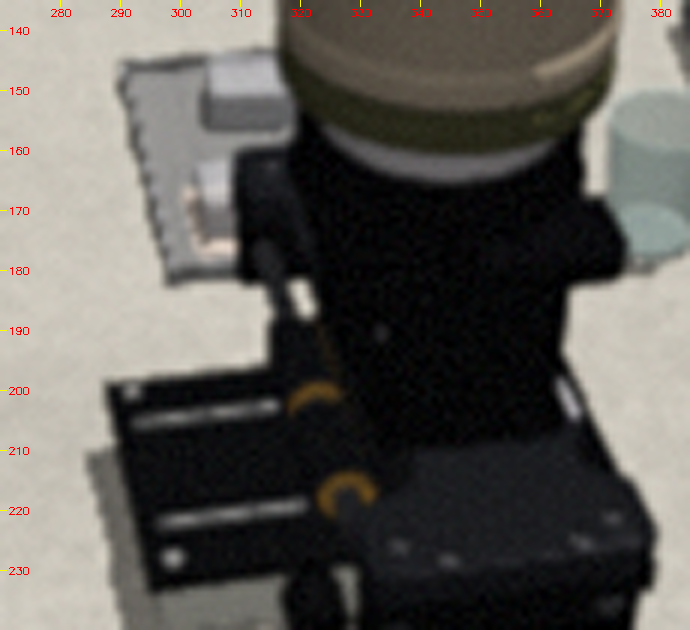

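View pics/t17c.png

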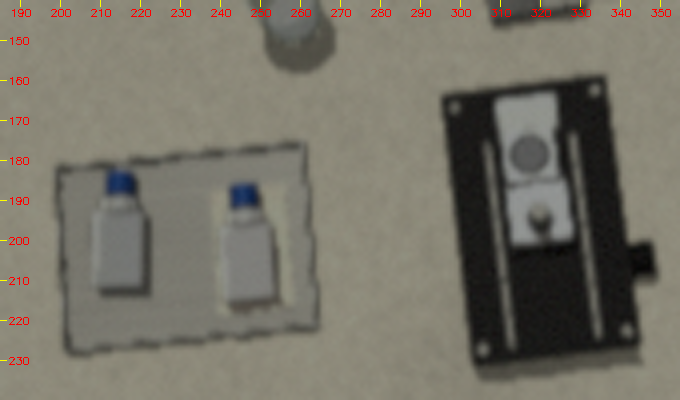

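View pics/s17.png

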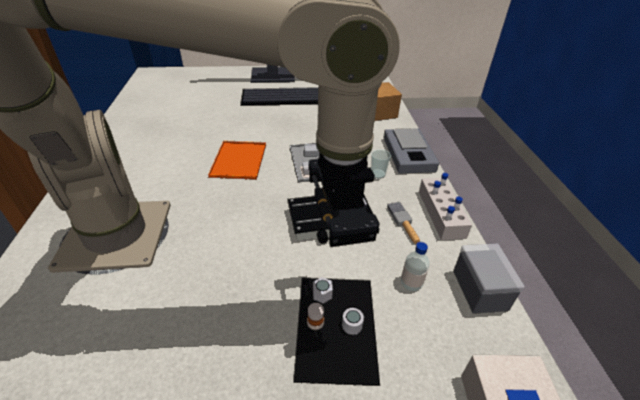

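The top view shows the square clamped between the blocks and both flasks in the tray. I'll move the arm out of the side view and measure the final state.

Call:
arm_command:
  targets:
    - [[-0.02, 0, 0.02, 0, 0, 0], [-0.02, 0, 0.02, 0, 0, 0], [-0.02, 0, 0.02, 0, 0, 0], [-0.02, 0, 0.02, 0, 0, 0], [-0.02, 0, 0.02, 0, 0, 0], [-0.02, 0, 0.02, 0, 0, 0], [-0.02, 0, 0.02, 0, 0, 0], [-0.02, 0, 0, 0, 0, 0], [-0.01, 0, 0, 0, 0, 0], [0, 0, 0, 0, 0, 0], [0, 0, 0, 0, 0, 0]]

```text
time: 28.47
ee_pos: [0.4143, -0.427, 0.2047]
eef_rot: [0.469, 0.53, -0.529, -0.469]
ft_force: [0.2, -0.4, 0.2]
width: 0.0002
```

```bash
python3 go.py
python3 - <<'E'
from h import *
a=snap("side","s18");b=snap("top","t18")
crop(a,280,140,100,100,6,"pics/s18c.png");crop(b,300,155,45,65,9,"pics/t18c.png")
E
```

```text
t 28.47 p [ 0.4143 -0.427   0.2047] psi 1.6911 ydown [ 0.0011  0.001  -1.    ] w 0.0002 F [ 0.15 -0.42  0.2 ] q [ 1.56  0.5  -1.12  1.53  0.46  1.4   2.1 ]
```

View pics/s18c.png

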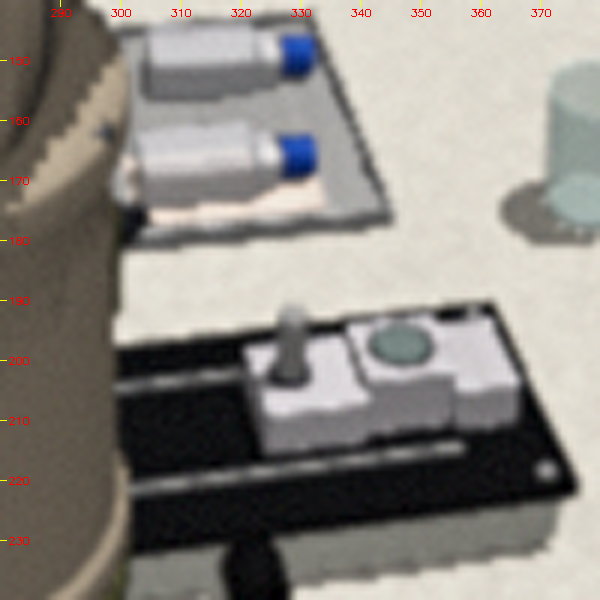

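View pics/t18c.png

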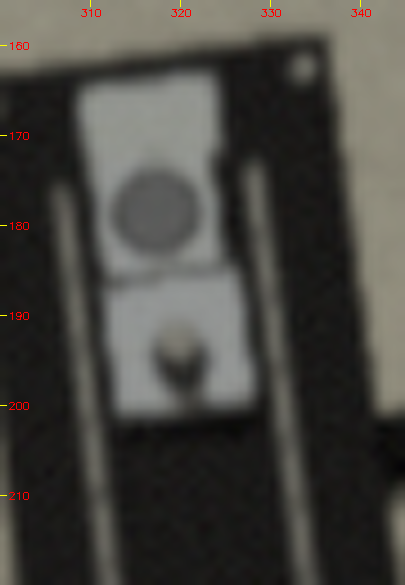

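```bash
python3 - <<'E' | grep FIN
import re
src=open("run2.py").read().split("# flask local")[0]; exec(src)
X,e=tri2(un([155,213],300,155,9),un([401,345],280,140,6));print("FIN window",X.round(4),round(e,2),loc(X).round(4))
X,e=tri2(un([178,340],300,155,9),un([291,314],280,140,6));print("FIN post",X.round(4),round(e,2),loc(X).round(4),"jaw",loc(X)[0]+.116)
E
```

```text
FIN window [0.5978 0.0248 0.0752] 0.1 [0.     0.0027]
FIN post [0.548  0.0168 0.102 ] 0.17 [-0.0504  0.0006] jaw 0.06564039122228546
```

Measured: window centre (0.0, 2.7) mm from the light hole in the stage frame, jaw ≈0.0656, all within limits. Handing in.

```bash
python3 -c "
from bench import r
print(r.close_job())"
```

```text
the job is handed in; nothing more can be done
None
```

I carried the used flask level to the tray and left it flat on the paper, parallel to the other flask. I then set the square chamber between the open jaws, let go, and pushed the jaw post until the chamber was clamped. I handed the job in at about 28.6 s; it reported no verdict.

**Last checks (two camera views):**
- **Chamber:** its window centre is about 0.0 mm along the clamping direction and 2.7 mm across from the light hole.
- **Jaw:** it measures about 0.0656 (needs over 0.0635). It stopped with the push force rising to 9 N.
- **Flask:** it looks flat in the tray, by eye only.
- **Other objects:** the items in view look where they started, also by eye only.
- **Robot:** the gripper is clear of everything and reads about zero force.

**Disagreements:**
- **Camera calibration:** the two views first put all heights 6–9 mm low, so I corrected it by a joint fit to the known objects. The finger positions matched the robot afterwards.
- **Chamber height:** the chamber top still read about 3 mm high (75 mm instead of 72 mm). I put that down to measurement error, because the chamber touched the stage top at the expected height when I set it down.

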